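# Right a fallen culture bottle and hold it over the reader

## Task

Stand the fallen culture bottle upright on the bench and let go, so that it stands by itself for a moment. Then pick it up, carry it over the top of the red rack, clear of the bottles in it, and finish still holding it upright and still, centred about 1 cm above the round window of the bottle reader. The bottle must never touch the reader; do not bump the rack or disturb the other bottles and dishes.

Things in the scene. Friction and masses are not known exactly. Their poses are not given: they have to be found in the camera images.
- bottle: the fallen culture bottle, the only one lying on its side: amber glass, white label, yellow cap, 118 mm tall, 36 mm diameter, about 0.13 kg. Origin on its axis at mid-height, 59 mm from the base; z axis from base to cap. It starts lying on the bench, axis 18 mm above it, left or right of the rack, cap pointing towards the robot's side (within 35 degrees of -x). It may roll if pushed sideways
- bottle_base (a point): centre of the fallen bottle's flat base, 59 mm from its origin, away from the cap. Measured from here along the axis: straight round body of 36 mm diameter up to 82 mm, taper to a neck of 18 mm diameter at 94 to 104 mm, then the cap, 22 mm diameter, 104 to 118 mm
- reader: bottle reader, fixed to the bench on the other side of the rack from the fallen bottle: a low white instrument, 130 mm (its x) by 120 mm (its y) by 45 mm high, with a raised round grey collar 64 mm in diameter and 8 mm high in the middle of its top that surrounds the round glass window. Origin at the centre of its underside
- reader_window (a point): centre of the reader's round window, 44 mm in diameter, flush with the top of the grey collar, 53 mm above the bench; z up
- rack: red steel bottle rack, fixed to the bench between the fallen bottle and the reader: an open tray 320 mm long (its x, pointing away from the robot) and 84 mm wide (its y), side rails up to 80 mm high. Three culture bottles stand in it, their caps reaching 123 mm above the bench. Origin at the centre of its underside
- rack_bottle0: another culture bottle of the same make (118 mm tall, 36 mm diameter), standing in the rack at the end near the robot. Origin at mid-height
- rack_bottle1: another culture bottle of the same make (118 mm tall, 36 mm diameter), standing in the middle of the rack. Origin at mid-height
- rack_bottle2: another culture bottle of the same make (118 mm tall, 36 mm diameter), standing in the rack at the end away from the robot. Origin at mid-height
- near_bottle: another culture bottle of the same make (118 mm tall, 36 mm diameter), standing on the bench beyond the work area. Origin at mid-height
- dish_stack: stack of three culture dishes (one piece), 90 mm diameter, 43 mm high, beyond the work area. Origin at the centre of its underside
- dish: single small culture dish, 60 mm diameter, 14 mm high, near the robot. Origin at the centre of its underside
Mind the look-alikes: they are no part of the job. What is shaped like the reader but turquoise is not meant. Leave any turquoise look-alike of the bottle alone.

How it is judged (in metres and radians):
On the way, in this order (a step that is already met when the one before it is completed fails the run):
1. the fallen bottle stands upright on the bench by itself, released (angle between bottle's own z axis and vertical below 0.1 rad and height (world z) of bottle_base below 0.006 m and contact force between the fingers and bottle below 0.05 N and linear speed of bottle below 0.03 m/s), for 0.3 s.
2. the bottle is carried across above the rack, its base higher than the tops of the bottles in it (z of bottle_base in the frame of rack above 0.125 m and y of bottle_base in the frame of rack between -0.06 and 0.06 m and x of bottle_base in the frame of rack between -0.17 and 0.17 m and contact force between the fingers and bottle above 0.5 N), for 0.05 s.
At the end, for the whole second after the job is handed in: The gripper holds the bottle at rest, tilted less than 0.12 rad from upright, its base 3 to 20 mm above the reader's window and its base centre within 8 mm of the window's centre horizontally, not touching the reader (z of bottle_base in the frame of reader_window between 0.003 and 0.02 m and horizontal distance between bottle_base and reader_window below 0.008 m and angle between bottle's own z axis and vertical below 0.12 rad and contact force between the fingers and bottle above 0.5 N and contact force between bottle and reader below 0.05 N and linear speed of bottle below 0.02 m/s and angular speed of bottle below 0.2 rad/s); the arm keeps its last pose, push and grip.
It fails at once if another bottle or dish was shoved more than 30 mm or knocked over (distance of any of rack_bottle0, rack_bottle1, rack_bottle2, near_bottle, dish_stack, dish from where it was at the start of the episode above 0.03 m or angle between any of rack_bottle0, rack_bottle1, rack_bottle2, near_bottle, dish_stack, dish's own z axis and vertical above 0.5 rad).
It fails at once if the bottle touched the reader (contact force between bottle and reader above 0.3 N).
It fails at once if the bottle or gripper bumped the rack (contact force between bottle and rack above 3 N or contact force between the fingers and rack above 5 N).
It also fails if it takes over 72 s, if anything falls off the work surface, if the arm or the gripper's body presses on something with over 40 N, if the wrist force passes 120 N, or if a joint passes its speed limit or range.

## Robot

A 6-joint arm with a two-finger parallel gripper is mounted at the origin on the work surface. World frame = base frame: x ahead of the robot, y to its left, z up, the work surface at z = 0. Lengths are in mm, angles in rad, forces in N, time in s.
With the tool pointing down it reaches from about 300 to 775 mm from the base axis. Payload 14.6 kg.
Tool frame: the origin (TCP) lies midway between the tips of the shut fingers; the grasp point (between the pads) lies 19 mm behind it (pinch_z is the distance from the TCP to the grasp point, in mm); z points along the fingers, y is the direction in which the jaws open and shut (so a half turn about z gives the same grasp; the last joint's range is limited). The gripper opens to 94 mm and grips with 3 to 60 N. Pads are 16 mm wide; open, the fingers measure 119 mm over their backs; the gripper's body (75 mm by 177 mm) begins 78 mm behind the grasp point.
Start: joints at [1.118, 0.3, 1.521, -0, 1.321, -0.067], TCP at [206.962, 509.565, 205.446] pointing down, gripper open.
Joint ranges: [-3.03, 3.03], [-0.79, 2.21], [0.23, 2.52], [-1.04, 4.18], [0, 3.07], [-2.55, 2.55]. Speed limits (rad/s): [2.22, 2.22, 2.57, 3.14, 3.14, 3.14].

## Interface

Orientations are given as [roll, pitch, yaw] about the fixed x, y, z axes, in that order (R = Rz(yaw) Ry(pitch) Rx(roll)).
In Python, from cell import read_state, camera, sign_off, pinch_z gives the robot as it stands. The module is installed in compiled form; this text tells all that it offers.
- The arm moves only by the tool servo_tool, never from a script. Its argument "series" is a list of rows, each a list of 6 numbers: the shift along the tool's x, y, z in cm, then the turn, a rotation vector about the tool's x, y, z in rad. In form: [[tx, ty, tz, rx, ry, rz], ...]. A call has exactly 10 rows; each row is the pose to reach, as a shift and turn from the pose commanded when the call began, along the tool's axes at that moment; what a row does not reach only later rows make up. A row lasts 1/12 s, in which the tool goes at most 41.7 mm and 7.16 degrees, less where a joint would pass 70% of its speed; a pose out of reach is approached as far as the arm can. A call with a gripper value outside its range is refused whole. "gripper" is the finger opening in cm, from 0 to 9.4, set as the call begins (left out, the last holds). The fingers move at their own pace and stop on an object; "grip_force" is the grip in N (left out, the last holds). Time passes only in rows, so rows that repeat a pose let the fingers close, or fill a call up. It gives the time, the measured TCP pose, the force and the opening at its end, in the units of the state.
- read_state(): the state, without advancing time (a new reading comes with each control period).
- camera(name): name is "scene" or "top" or "wrist"; returns a dict with "pixels" (384x512x3 uint8, red, green, blue), "fx", "fy", "cx", "cy" (pixels), "pose" (4x4, takes a point from camera to world coordinates); the wrist camera has in their place "mount" (4x4, takes a point from camera to tool coordinates, whose origin is the TCP and whose axes are the flange's). Camera axes: x right, y down, z forward; pixel columns grow to the right and rows downward; lengths in mm; the calibration is good to about 2 mm. A picture is of the moment at which its call begins: read the wrist's pose just before it. There is no depth.
- sign_off(): hands the job in, once; it reports no verdict.
The state is a dict: "clock": time; "joints": joint angles; "qd": joint speeds; "effort": joint torques, N m; "eef_pos": TCP position; "eef_rot": TCP orientation; "wrist_force": force on the tool from outside, world axes, zero at the start; "moment": the same for the moment, N m; "finger_gap": finger opening in mm.
Only numpy, scipy, OpenCV 4.12 (cv2) and the standard library are available. Lean on these libraries where they do the work, as an engineer would, in place of code of your own. Each camera call takes 0.05 s, during which the arm holds its last target.

## Working session

There is one attempt and no reset: what is moved stays moved. The work goes in short steps, Python scripts to look and compute and a tool call to move; the robot and the scene stay as the last step left them, time stands still between calls to the robot, and variables do not carry over. Pictures are saved under pics/ and viewed, and the job is handed in when it is done.

Besides the shell and the picture viewer there is one more tool, called after "Emit:" by a JSON object that holds its "method" and its "body", one argument or row to a line. servo_tool: Moves the arm, as the interface text tells. Its arguments: {"type":"object","properties":{"series":{"type":"array"},"gripper":{"type":"number"},"grip_force":{"type":"number"}},"required":["series"]}

```bash
mkdir -p pics
python3 - <<'E'
from cell import *
import cv2
print(read_state(), pinch_z)
for n in ("scene","top","wrist"):
    c=camera(n); cv2.imwrite(f"pics/{n}0.png",c["pixels"][:,:,::-1]); print(n,{k:v for k,v in c.items() if k!="pixels"})
E
```

```text
{'clock': 0.0, 'joints': array([ 1.11843262e+00,  3.00436156e-01,  1.52159549e+00,  1.16586921e-06,
        1.32068285e+00, -6.66071658e-02]), 'qd': array([0.00117338, 0.00056524, 0.0014997 , 0.00035911, 0.00037739,
       0.0009858 ]), 'effort': array([ 1.46335533e-03, -5.31831300e+01, -3.52735019e+01,  7.08899321e-02,
        2.44269107e-02, -1.53652604e-04]), 'eef_pos': array([206.83353387, 509.34226666, 204.89939738]), 'eef_rot': array([-3.14047337e+00, -7.57943188e-05,  2.75583578e+00]), 'wrist_force': array([-0.8127063 , -0.00241047,  0.92500677]), 'moment': array([-0.02335358, -0.04399886, -0.01688413]), 'finger_gap': 94.14828987482895} 18.8
scene {'fx': 457.6500450433479, 'fy': 457.6500450433479, 'cx': 250.6583038440165, 'cy': 192.21935948475362, 'pose': array([[-1.84132251e-02,  8.21611475e-01, -5.69750417e-01,
         1.25718639e+03],
       [ 9.99770272e-01,  2.13828341e-02, -1.47540606e-03,
         6.85220375e+01],
       [ 1.09706681e-02, -5.69646696e-01, -8.21816455e-01,
         1.09342339e+03],
       [ 0.00000000e+00,  0.00000000e+00,  0.00000000e+00,
         1.00
[... 231 characters left out ...]
841e-01,  3.12183304e-03, -7.56319121e-04,
         5.58264058e+01],
       [ 2.29226342e-04, -1.65500238e-01, -9.86209723e-01,
         1.02466567e+03],
       [ 0.00000000e+00,  0.00000000e+00,  0.00000000e+00,
         1.00000000e+00]])}
wrist {'fx': 267.84984377735844, 'fy': 267.84984377735844, 'cx': 258.7150028010946, 'cy': 185.9798974378563, 'mount': array([[ 1.10832384e-03, -9.69041018e-01, -2.46897299e-01,
         7.21964858e+01],
       [ 9.99999006e-01,  1.28910336e-03, -5.70566340e-04,
         4.27639522e-01],
       [ 8.71178324e-04, -2.46896421e-01,  9.69041484e-01,
        -1.77643800e+02],
       [ 0.00000000e+00,  0.00000000e+00,  0.00000000e+00,
         1.00000000e+00]])}
```

View pics/scene0.png

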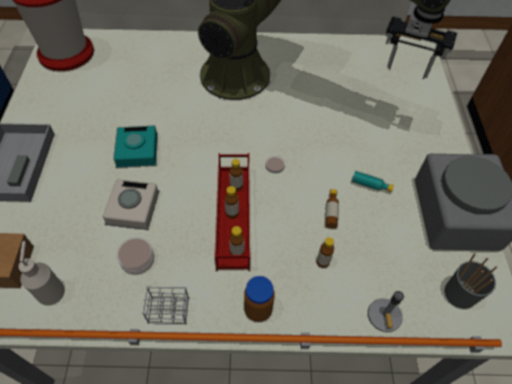

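View pics/top0.png

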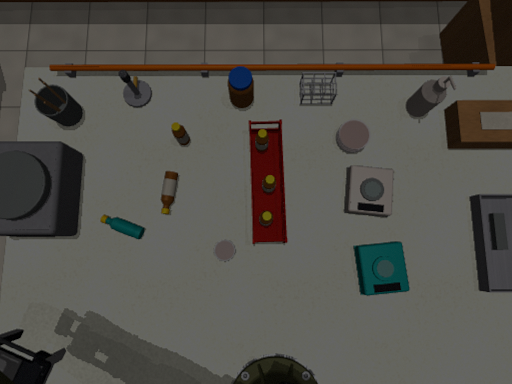

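View pics/wrist0.png

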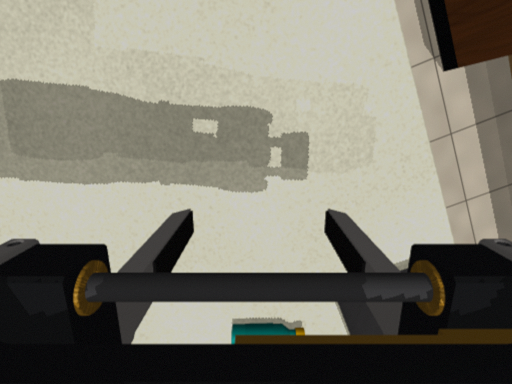

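```bash
cat > h.py <<'E'
import numpy as np, cv2
from scipy.spatial.transform import Rotation as Ro
from cell import *
def tool():
    s=read_state(); T=np.eye(4); T[:3,:3]=Ro.from_euler('xyz',s['eef_rot']).as_matrix(); T[:3,3]=s['eef_pos']; return T
def grab(n):
    T=tool(); c=camera(n)
    c['P']=T@c['mount'] if n=='wrist' else c['pose']; return c
def px2w(c,u,v,z):
    d=c['P'][:3,:3]@np.array([(u-c['cx'])/c['fx'],(v-c['cy'])/c['fy'],1]); o=c['P'][:3,3]
    return o+d*(z-o[2])/d[2]
def w2px(c,p):
    q=c['P'][:3,:3].T@(np.asarray(p,float)-c['P'][:3,3]); return np.array([c['fx']*q[0]/q[2]+c['cx'],c['fy']*q[1]/q[2]+c['cy']])
def crop(c,x0,y0,w,h,k,f):
    cv2.imwrite('pics/'+f,cv2.resize(c['pixels'][y0:y0+h,x0:x0+w,::-1],None,fx=k,fy=k,interpolation=cv2.INTER_CUBIC))
E
python3 - <<'E'
from h import *
t=grab('top');s=grab('scene')
crop(t,95,110,110,140,4,'c1.png');crop(t,235,110,170,140,4,'c2.png');crop(s,310,170,90,100,5,'c3.png');crop(s,95,150,180,130,4,'c4.png')
E
```

```text
(no output)
```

View pics/c1.png

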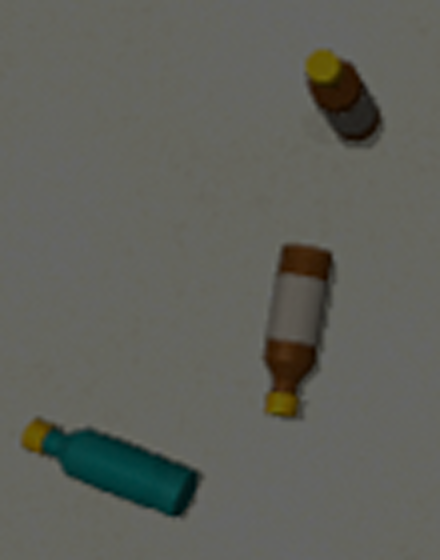

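View pics/c2.png

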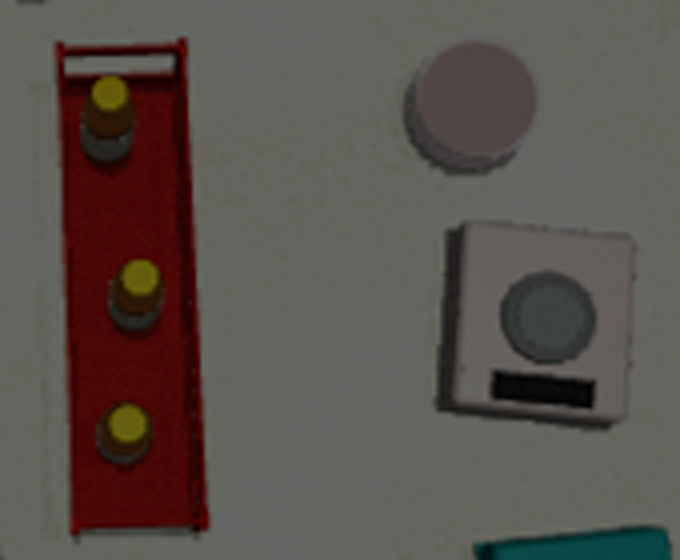

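View pics/c3.png

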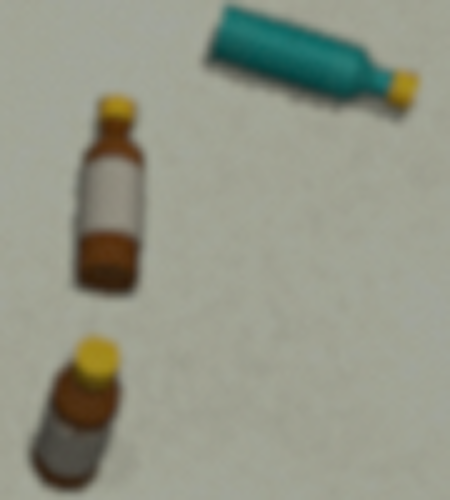

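View pics/c4.png

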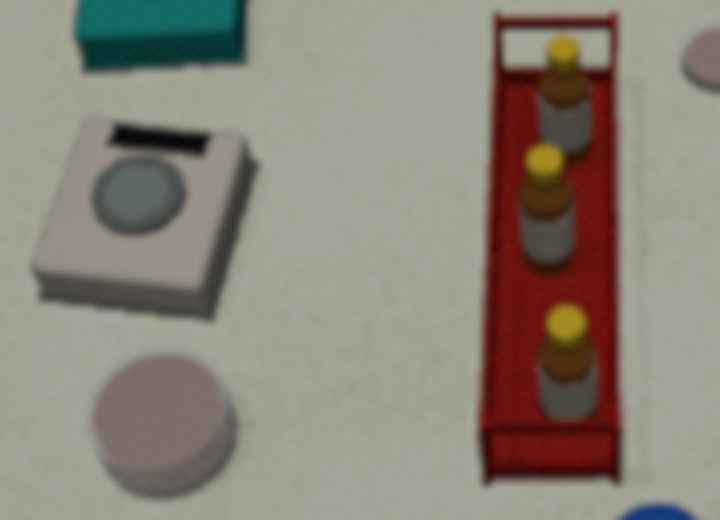

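```bash
cat > fit.py <<'E'
from h import *
from scipy.optimize import minimize
prof=[(0,18),(82,18),(94,9),(104,9),(104,11),(118,11)]
def surf(x,y,z,axis):
    a=np.array(axis,float);a/=np.linalg.norm(a); u=np.cross(a,[.3,.5,.81]);u/=np.linalg.norm(u);v=np.cross(a,u);th=np.linspace(0,2*np.pi,40,endpoint=False)
    return [np.array([np.array([x,y,z])+a*(s-59)+r*(np.cos(t)*u+np.sin(t)*v) for t in th]) for s,r in prof]
def render(c,x,y,z,axis,K=4,win=None):
    x0,y0,w,h=win; m=np.zeros((h*K,w*K),np.uint8); rings=[np.array([(w2px(c,p)-[x0,y0]+.5)*K for p in R]) for R in surf(x,y,z,axis)]
    for A,B in zip(rings[:-1],rings[1:]):
        cv2.fillConvexPoly(m,cv2.convexHull(np.vstack([A,B]).astype(np.float32)).astype(np.int32),1)
    return m
def segm(c,win,K=4):
    x0,y0,w,h=win; im=c['pixels'][y0:y0+h,x0:x0+w].astype(float)
    return im
E
python3 - <<'E'
from fit import *
t=grab('top');s=grab('scene')
for c,n,pts in((t,'top',[(171.7,172),(165.2,213.7)]),(s,'scene',[(331.4,227),(333.6,189.4)])):
    print(n,[px2w(c,u,v,18).round(1) for u,v in pts])
# window
print('win top',px2w(t,235+548.5/4,110+316.5/4,53).round(1),'scene',px2w(s,95+138.5/4,150+195/4,53).round(1))
# rack corners at z 80 top
for u,v in((60,44),(184,42),(74,530),(204,525)): print('rack80',px2w(t,235+u/4,110+v/4,80).round(1))
for u,v in((498,17),(615,17),(486,428),(618,428)): print('rack80s',px2w(s,95+u/4,150+v/4,80).round(1))
for u,v in((109,94),(140,278),(128,424)): print('caps',px2w(t,235+u/4,110+v/4,123).round(1))
for u,v in((323,66),): print('near',px2w(t,95+u/4,110+v/4,118).round(1))
for u,v in((38,436),(180,495)): print('turq',px2w(t,95+u/4,110+v/4,18).round(1))
print('dish',px2w(t,225,250,14))
# masks
wt=(155,162,30,60)
from scipy.optimize import minimize
def mask(c,w):
    x0,y0,ww,hh=w; im=c['pixels'][y0:y0+hh,x0:x0+ww].astype(np.float32)
    bg=np.median(im.reshape(-1,3),axis=0); return im,bg
ws=(318,183,30,50)
obs=[]
for c,w in((t,wt),(s,ws)):
    im,bg=mask(c,w); im=cv2.resize(im,None,fx=4,fy=4,interpolation=cv2.INTER_LINEAR)
    hsv=cv2.cvtColor(im.astype(np.uint8),cv2.COLOR_RGB2HSV)
    d=np.abs(im-bg).sum(2)/bg.sum(); m=(d>0.13); obs.append((c,w,m)); 
    cv2.imwrite(f'pics/m{w[0]}.png',np.hstack([cv2.resize(x,None,fx=3,fy=3) for x in (im[:,:,::-1].astype(np.uint8),np.repeat((m*255).astype(np.uint8)[:,:,None],3,2))]))
p0=[*px2w(t,168.5,192.9,18)[:2],0]
def cost(p,sel):
    e=0
    for i in sel:
        c,w,m=obs[i]; r=render(c,p[0],p[1],18,[-np.cos(p[2]),-np.sin(p[2]),0],win=w)>0; e+=(r^m).sum()
    return e
for sel in([0],[1],[0,1]):
    best=min((minimize(cost,p0,args=(sel,),method='Nelder-Mead',options=dict(initial_simplex=np.array(p0)+d*np.array([[0,0,0],[8,0,0],[0,8,0],[0,0,.2]]))) for d in(1,-1)),key=lambda o:o.fun)
    print(sel,best.x,best.fun)
E
```

```text
top [array([618.8, 284.8,  18. ]), array([500.4, 298.8,  18. ])]
scene [array([621.1, 288.5,  18. ]), array([495.5, 305.1,  18. ])]
win top [ 562.1 -268.8   53. ] scene [ 566.2 -263.2   53. ]
rack80 [746.8  62.1  80. ]
rack80 [748.  -22.3  80. ]
rack80 [419.4  53.8  80. ]
rack80 [422.4 -30.   80. ]
rack80s [425.  -24.7  80. ]
rack80s [422.7  58.8  80. ]
rack80s [750.  -13.5  80. ]
rack80s [748.   67.4  80. ]
caps [697.3  30.3 123. ]
caps [576.2  11.6 123. ]
caps [483.8  20.  123. ]
near [718.6 255.6 118. ]
turq [486.2 466.6  18. ]
turq [445.3 366.2  18. ]
dish [400.41730266 131.93924901  14.        ]
[0] [ 5.59013412e+02  2.91856806e+02 -1.04014788e-01] 2176.0
[1] [ 5.59460276e+02  2.94166354e+02 -1.40643466e-01] 1187.0
[0, 1] [ 5.59617569e+02  2.93464825e+02 -1.32093162e-01] 3451.0
```

```bash
python3 -c "
import cv2;a=cv2.imread('pics/m155.png');print(a.shape)"
```

```text
(720, 720, 3)
```

View pics/m155.png

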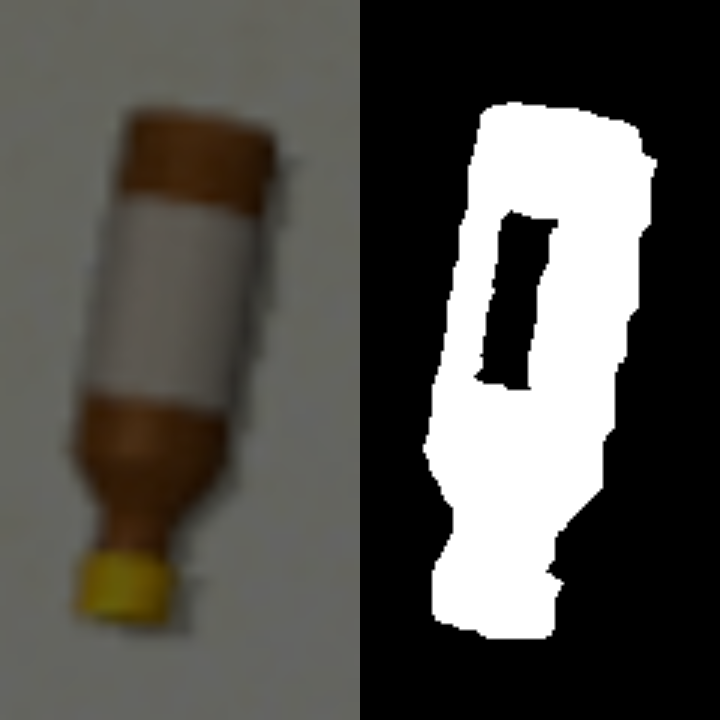

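```bash
cat >> h.py <<'E'
def Rt(psi,tilt=np.pi/4,flip=False):
    # tool z forward-down (tilt from vertical), heading psi; tool x forward-up (flip: back-down)
    f=np.array([np.cos(psi),np.sin(psi),0]); s,c=np.sin(tilt),np.cos(tilt)
    z=s*f+[0,0,-c]; x=c*f+[0,0,s]
    if flip: x=-x
    return np.stack([x,np.cross(z,x),z],1)
def go(R,p,grasp=True):
    T=tool(); p=np.array(p,float)
    if grasp: p=p+18.8*R[:,2]
    d=T[:3,:3].T@(p-T[:3,3])/10; r=Ro.from_matrix(T[:3,:3].T@R).as_rotvec()
    print('shift cm',d.round(2),'rotvec',r.round(3),'ang',np.linalg.norm(r).round(3)); return d,r
E
python3 - <<'E'
from h import *
b=np.array([559.5,293.5,18]);psi=-.13;R=Rt(psi)
a=np.array([-np.cos(psi),-np.sin(psi),0])
g=b+a*5+[0,0,6]
print(g)
go(R,g-R[:,2]*120)
E
```

```text
[554.54219053 294.14817071  24.        ]
shift cm [-33.39  -8.68  10.98] rotvec [-1.111  0.143  2.681] ang 2.905
```

```bash
cat >> h.py <<'E'
def wristj(R,j1,A):
    M=Ro.from_euler('y',A).inv()*Ro.from_euler('z',j1).inv()*Ro.from_matrix(R)*Ro.from_euler('z',OFF).inv()
    a=M.as_euler('ZYZ'); return np.array(a)
OFF=0
E
python3 - <<'E'
from h import *
import h
T=tool();j=read_state()['joints']
a=wristj(T[:3,:3],j[0],j[1]+j[2]);print(a)
h.OFF=a[2]-j[5]
print(wristj(T[:3,:3],j[0],j[1]+j[2]),h.OFF)
# other sign test via unknown; assume
for psi in(-.13,.2,.48):
  for fl in(0,1):
    for A in(1.6,2,2.3): print(psi,fl,A,wristj(Rt(psi,flip=fl),.45,A).round(2))
R=Rt(-.13,flip=True);g=np.array([554.5,294,24])
go(R,g-R[:,2]*120)
E
```

```text
[5.07356622e-06 1.32067941e+00 1.50418811e+00]
[ 5.07356622e-06  1.32067941e+00 -6.66082164e-02] 1.5707963267948963
-0.13 0 1.6 [-0.51  0.91  2.34]
-0.13 0 2 [-0.77  0.59  2.69]
-0.13 0 2.3 [-1.24  0.42 -3.07]
-0.13 1 1.6 [-0.51  0.91 -0.81]
-0.13 1 2 [-0.77  0.59 -0.45]
-0.13 1 2.3 [-1.24  0.42  0.07]
0.2 0 1.6 [-0.25  0.79  1.93]
0.2 0 2 [-0.45  0.41  2.17]
0.2 0 2.3 [-1.19  0.19  2.93]
0.2 1 1.6 [-0.25  0.79 -1.21]
0.2 1 2 [-0.45  0.41 -0.97]
0.2 1 2.3 [-1.19  0.19 -0.21]
0.48 0 1.6 [0.03 0.76 1.53]
0.48 0 2 [0.06 0.36 1.49]
0.48 0 2.3 [0.36 0.06 1.19]
0.48 1 1.6 [ 0.03  0.76 -1.61]
0.48 1 2 [ 0.06  0.36 -1.65]
0.48 1 2.3 [ 0.36  0.06 -1.95]
shift cm [-33.39  -8.7   10.98] rotvec [-0.101 -0.781 -0.242] ang 0.824
```

Run:
```python
from h import *
R=Rt(-.13,flip=True);g=np.array([554.5,294,24])
go(R,g-R[:,2]*170)
go(Rt(.1,tilt=.6,flip=True),g-R[:,2]*170)
```

```text
shift cm [-29.97  -9.59   7.44] rotvec [-0.101 -0.781 -0.242] ang 0.824
shift cm [-29.62  -9.44   7.67] rotvec [-0.146 -0.588 -0.471] ang 0.767
```

Emit:
{"method": "servo_tool", "body": {
  "series": [
    [-3, -1, 0.7, -0.01, -0.08, -0.024],
    [-6, -1.9, 1.5, -0.02, -0.16, -0.048],
    [-9, -2.9, 2.2, -0.03, -0.24, -0.072],
    [-12, -3.8, 3, -0.04, -0.31, -0.096],
    [-15, -4.8, 3.7, -0.05, -0.39, -0.12],
    [-18, -5.8, 4.4, -0.06, -0.47, -0.145],
    [-21, -6.7, 5.2, -0.07, -0.55, -0.17],
    [-24, -7.7, 5.9, -0.08, -0.62, -0.19],
    [-27, -8.6, 6.7, -0.09, -0.7, -0.22],
    [-30, -9.6, 7.4, -0.1, -0.78, -0.24]
  ],
  "gripper": 9.4
}}

```text
clock: 1.18
eef_pos: [448.2, 308.6, 136.6]
eef_rot: [-3.141, 0.766, 3.007]
wrist_force: [14.0, -2.1, 9.7]
finger_gap: 94.0
```

Run:
```python
from h import *
s=read_state();print(s['clock'],s['joints'].round(3),s['eef_pos'],s['wrist_force']);T=tool();print(T.round(3))
w=grab('wrist');cv2.imwrite('pics/w1.png',w['pixels'][:,:,::-1])
R=Rt(-.13,flip=True);g=np.array([554.5,294,24]); go(R,g-R[:,2]*170)
```

```text
1.1833 [ 0.819  0.218  2.003 -1.042  0.714  0.135] [448.1788605  308.55167825 136.58631276] [13.97547755 -2.12717521  9.74323936]
[[-7.14000e-01  1.35000e-01  6.87000e-01  4.48179e+02]
 [ 9.70000e-02  9.91000e-01 -9.40000e-02  3.08552e+02]
 [-6.93000e-01 -1.00000e-03 -7.21000e-01  1.36586e+02]
 [ 0.00000e+00  0.00000e+00  0.00000e+00  1.00000e+00]]
shift cm [0.16 0.23 0.24] rotvec [-0.009 -0.028 -0.016] ang 0.033
```

View pics/w1.png

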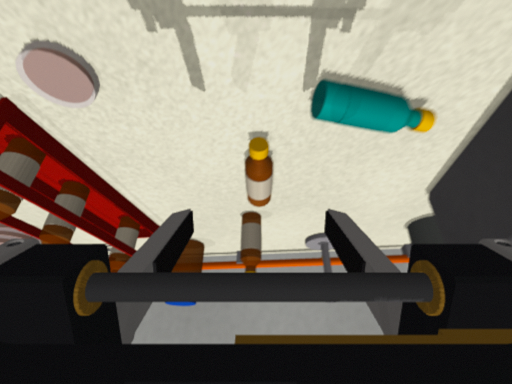

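Emit:
{"method": "servo_tool", "body": {
  "series": [
    [0.2, 0.2, 1, 0, 0, 0],
    [0.2, 0.2, 2, 0, 0, 0],
    [0.2, 0.2, 3, 0, 0, 0],
    [0.2, 0.2, 4, 0, 0, 0],
    [0.2, 0.2, 5, 0, 0, 0],
    [0.2, 0.2, 6, 0, 0, 0],
    [0.2, 0.2, 7, 0, 0, 0],
    [0.2, 0.2, 8, 0, 0, 0],
    [0.2, 0.2, 8, 0, 0, 0],
    [0.2, 0.2, 8, 0, 0, 0]
  ]
}}

```text
clock: 2.07
eef_pos: [506.2, 310.0, 96.6]
eef_rot: [-3.132, 0.727, 3.008]
wrist_force: [-0.6, 0.3, -1.1]
finger_gap: 93.8
```

Run:
```python
from h import *
s=read_state();print(s['clock'],s['joints'].round(3),s['eef_pos'],s['wrist_force']);T=tool();print(T.round(3))
w=grab('wrist');cv2.imwrite('pics/w2.png',w['pixels'][:,:,::-1]); np.savez('w2.npz',**w)
crop(w,180,60,160,200,4,'w2c.png')
R=Rt(-.13,flip=True);g=np.array([554.5,294,24]); go(R,g-R[:,2]*90)
```

```text
2.0667 [ 0.72   0.366  1.902 -1.04   0.628  0.085] [506.15622517 310.01500363  96.57923704] [-0.6107432   0.30879877 -1.14979587]
[[-7.41000e-01  1.39000e-01  6.57000e-01  5.06156e+02]
 [ 9.90000e-02  9.90000e-01 -9.80000e-02  3.10015e+02]
 [-6.65000e-01 -7.00000e-03 -7.47000e-01  9.65790e+01]
 [ 0.00000e+00  0.00000e+00  0.00000e+00  1.00000e+00]]
shift cm [ 1.5  -0.96  1.69] rotvec [-0.012 -0.058 -0.002] ang 0.059
```

View pics/w2.png

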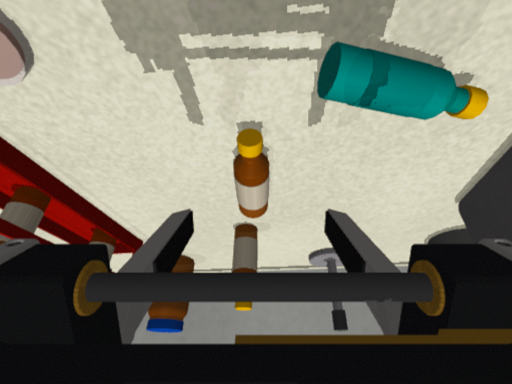

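```bash
cat >> h.py <<'E'
D=[([1.11843262,.300436156,1.52159549,0,1.32068285,-.0666],[206.83,509.34,204.90]),
([.819,.218,2.003,-1.042,.714,.135],[448.18,308.55,136.59]),([.72,.366,1.902,-1.04,.628,.085],[506.16,310.02,96.58])]
def fk(P,q):
    a1,d1,L2,L3,e,Lt=P
    z=Ro.from_euler('z',q[0]);y2=z*Ro.from_euler('y',q[1]);A=z*Ro.from_euler('y',q[1]+q[2]);W=A*Ro.from_euler('ZYZ',[q[3],q[4],q[5]+np.pi/2])
    return z.apply([a1,0,d1])+y2.apply([0,0,L2])+A.apply([e,0,L3])+W.apply([0,0,Lt]),W.as_matrix()
E
python3 - <<'E'
from h import *
from scipy.optimize import least_squares
print(read_state()['joints'])
for q,p in D: print(fk([0,0,0,0,0,0],q)[1].round(2).tolist())
for e0 in(0,30,-30):
  f=lambda P:np.hstack([fk(P,q)[0]-p for q,p in D]+[.01*(P-[0,300,400,400,e0,250])])
  o=least_squares(f,[0,300,400,400,e0,250]);print(o.x.round(1),o.fun.round(1),o.cost)
E
```

```text
[ 0.72036286  0.36499913  1.90207827 -1.04032572  0.62854869  0.08454783]
[[-0.93, 0.38, -0.0], [0.38, 0.93, -0.0], [0.0, -0.0, -1.0]]
[[-0.71, 0.13, 0.69], [0.1, 0.99, -0.09], [-0.69, 0.0, -0.72]]
[[-0.74, 0.14, 0.66], [0.1, 0.99, -0.1], [-0.66, -0.01, -0.75]]
[5.630e+01 1.015e+02 4.202e+02 3.801e+02 2.000e-01 2.031e+02] [ 32.9 -16.    0.2  -1.5   1.   -1.4   1.7  -1.5   1.3   0.6  -2.    0.2
  -0.2   0.   -0.5] 678.1493073160545
[5.630e+01 1.015e+02 4.202e+02 3.801e+02 2.000e-01 2.031e+02] [ 32.9 -16.    0.2  -1.5   1.   -1.4   1.7  -1.5   1.3   0.6  -2.    0.2
  -0.2  -0.3  -0.5] 678.1936561116665
[5.630e+01 1.015e+02 4.202e+02 3.801e+02 2.000e-01 2.031e+02] [ 32.9 -16.    0.2  -1.5   1.   -1.4   1.7  -1.5   1.2   0.6  -2.    0.2
  -0.2   0.3  -0.5] 678.1948767695093
```

```bash
cat >> h.py <<'E'
def fk(P,q):
    a1,d1,L2,L3,e,Lt,s=P[:7]
    z=Ro.from_euler('z',q[0]);y2=z*Ro.from_euler('y',q[1]);A=z*Ro.from_euler('y',q[1]+q[2]);W=A*Ro.from_euler('ZYZ',[q[3],q[4],q[5]+np.pi/2])
    return z.apply([a1,s,d1])+y2.apply([0,0,L2])+A.apply([e,0,L3])+W.apply([0,0,Lt]),W.as_matrix()
E
python3 - <<'E'
from h import *
from scipy.optimize import least_squares
for e0 in(0,40,-40):
  f=lambda P:np.hstack([fk(P,q)[0]-p for q,p in D]+[.01*(P-[0,300,400,400,e0,250,0])])
  o=least_squares(f,[0,300,400,400,e0,250,0]);print(o.x.round(1),o.fun.round(1),o.cost)
E
```

```text
[ -0.6 220.8 425.4 447.8  41.3 270.9  36.6] [ 0.  -0.  -0.   0.1  0.2  0.4 -0.1 -0.1 -0.3 -0.  -0.8  0.3  0.5  0.4
  0.2  0.4] 0.7847504328887204
[ -0.6 220.8 425.4 447.8  41.4 270.9  36.6] [ 0.  -0.  -0.   0.1  0.2  0.4 -0.1 -0.1 -0.3 -0.  -0.8  0.3  0.5  0.
  0.2  0.4] 0.6992821481777686
[ -0.6 220.7 425.4 447.8  41.3 270.9  36.6] [ 0.  -0.  -0.   0.1  0.2  0.4 -0.1 -0.1 -0.3 -0.  -0.8  0.3  0.5  0.8
  0.2  0.4] 1.0300533820603859
```

```bash
cat >> h.py <<'E'
PK=[-.6,220.8,425.4,447.8,41.3,270.9,36.6]
LO=np.array([-3.03,-.79,.23,-1.04,0,-2.55]);HI=np.array([3.03,2.21,2.52,4.18,3.07,2.55])
def ik(R,p,q0,grasp=True):
    from scipy.optimize import least_squares
    p=np.array(p,float)+(18.8*R[:,2] if grasp else 0)
    def f(q):
        t,M=fk(PK,q); return np.hstack([(t-p)/100,Ro.from_matrix(M.T@R).as_rotvec()])
    o=least_squares(f,np.clip(q0,LO+1e-3,HI-1e-3),bounds=(LO,HI)); return o.x,np.linalg.norm(o.fun)
E
python3 - <<'E'
from fit import *
w=dict(np.load('w2.npz'))
win=(220,118,62,108);K=4
x0,y0,ww,hh=win;im=cv2.resize(w['pixels'][y0:y0+hh,x0:x0+ww],None,fx=K,fy=K,interpolation=cv2.INTER_LINEAR)
hsv=cv2.cvtColor(im,cv2.COLOR_RGB2HSV)
m=(hsv[:,:,1]>70)
lab=cv2.connectedComponents(m.astype(np.uint8))[1]
hull=np.zeros(m.shape,np.uint8)
m=cv2.morphologyEx(m.astype(np.uint8),cv2.MORPH_CLOSE,np.ones((3,3)))
def vis(p,z=18):
    r=render(w,p[0],p[1],z,[-np.cos(p[2]),-np.sin(p[2]),0],win=win); o=im[:,:,::-1].copy()
    cs,_=cv2.findContours(r,cv2.RETR_EXTERNAL,cv2.CHAIN_APPROX_NONE); cv2.drawContours(o,cs,-1,(0,255,0),1); return o
cv2.imwrite('pics/f.png',np.hstack([im[:,:,::-1],np.repeat(m[:,:,None]*255,3,2),vis([559.5,293.5,-.132]),]))
E
```

```text
(no output)
```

View pics/f.png

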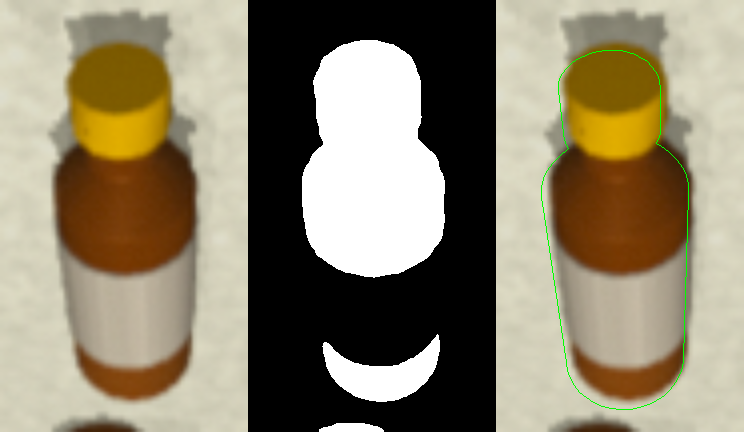

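```bash
cat > r.py <<'E'
from fit import *
w=dict(np.load('w2.npz'))
win=(220,118,62,108);K=4
x0,y0,ww,hh=win;im=cv2.resize(w['pixels'][y0:y0+hh,x0:x0+ww],None,fx=K,fy=K,interpolation=cv2.INTER_LINEAR)
m=(cv2.cvtColor(im,cv2.COLOR_RGB2HSV)[:,:,1]>70).astype(np.uint8); m[410:]=0
M=m.copy(); b=m.copy(); b[:150]=0
cv2.fillConvexPoly(M,cv2.convexHull(cv2.findNonZero(b)),1)
def cost(p):
    r=render(w,p[0],p[1],18,[-np.cos(p[2]),-np.sin(p[2]),0],win=win); return float((r!=M).sum())
p0=np.array([559.5,293.5,-.132])
o=minimize(cost,p0,method='Nelder-Mead',options=dict(initial_simplex=p0+np.array([[0,0,0],[-5,0,0],[0,-5,0],[0,0,.1]])))
print(o.x,o.fun)
from h import *
b=np.array([*o.x[:2],18]);psi=o.x[2]
for tilt in(.3,.4,.5,.6,.7,.785):
    R=Rt(psi,tilt,True);g=b-5*np.array([np.cos(psi),np.sin(psi),0])+[0,0,6]
    q0=read_state()['joints']
    for back in(90,45,0):
        q0,e=ik(R,g-R[:,2]*back,q0);print(tilt,back,q0.round(2),round(e,4))
E
python3 r.py
```

```text
[ 5.56798751e+02  2.95295052e+02 -1.29996564e-01] 1542.0
0.3 90 [ 0.53  0.43  1.66 -0.25  0.83 -0.76] 0.0
0.3 45 [ 0.52  0.51  1.65 -0.26  0.75 -0.75] 0.0
0.3 0 [ 0.5   0.6   1.64 -0.28  0.68 -0.74] 0.0
0.4 90 [ 0.57  0.4   1.73 -0.38  0.73 -0.62] 0.0
0.4 45 [ 0.55  0.49  1.72 -0.41  0.66 -0.6 ] 0.0
0.4 0 [ 0.53  0.58  1.69 -0.44  0.59 -0.58] 0.0
0.5 90 [ 0.61  0.38  1.8  -0.56  0.65 -0.43] 0.0
0.5 45 [ 0.58  0.48  1.78 -0.61  0.58 -0.4 ] 0.0
0.5 0 [ 0.56  0.57  1.74 -0.66  0.52 -0.36] 0.0
0.6 90 [ 0.65  0.38  1.86 -0.78  0.6  -0.19] 0.0
0.6 45 [ 0.62  0.47  1.83 -0.85  0.53 -0.14] 0.0
0.6 0 [ 0.58  0.57  1.79 -0.92  0.48 -0.09] 0.0
0.7 90 [ 0.69  0.38  1.92 -1.04  0.58  0.08] 0.0004
0.7 45 [ 0.64  0.48  1.86 -1.04  0.53  0.06] 0.0318
0.7 0 [ 0.6   0.58  1.8  -1.04  0.49  0.03] 0.0578
0.785 90 [ 0.71  0.39  1.92 -1.04  0.6   0.09] 0.0892
0.785 45 [ 0.65  0.48  1.86 -1.04  0.55  0.06] 0.1171
0.785 0 [ 0.6   0.58  1.79 -1.04  0.51  0.04] 0.1393
```

```bash
cat > s.py <<'E'
from h import *
import sys
for tg in(.3,.5,.6):
  tau=np.pi/2-tg
  for (x,y,z) in((557,295,70),(557,295,200),(600,320,70),(640,200,70),(560,20,230),(564,-266,128)):
    az=np.arctan2(y,x)
    for dh in(-.8,-.4,0,.4,.8):
      R=Rt(az+dh,tau,False); res=[]
      for q0 in([az,.6,1.7,0,.3,1.5],[az,.6,1.7,-.8,.4,2.],[az,.6,1.7,.8,.4,1],[az,.6,1.7,3.1,.3,-1.5],[az,.6,1.7,2.,.4,-.5],[az,.6,1.7,2.,.4,.5],[az,.6,1.7,3.9,.5,-2.2]):
        q,e=ik(R,[x,y,z],q0)
        if e<1e-3 and not any(np.allclose(q,r,atol=.02) for r in res): res.append(q)
      print(tg,(x,y,z),dh,*[str(r.round(2)) for r in res])
E
python3 s.py
```

```text
0.3 (557, 295, 70) -0.8
0.3 (557, 295, 70) -0.4 [ 0.63  0.64  2.04  3.83  0.88 -1.87]
0.3 (557, 295, 70) 0 [ 0.39  0.61  2.11  3.02  0.85 -1.52]
0.3 (557, 295, 70) 0.4 [ 0.17  0.64  2.04  2.26  0.94 -1.2 ]
0.3 (557, 295, 70) 0.8 [ 0.06  0.72  1.84  1.68  1.14 -0.96]
0.3 (557, 295, 200) -0.8
0.3 (557, 295, 200) -0.4 [ 0.63  0.32  2.05  4.05  0.67 -2.18]
0.3 (557, 295, 200) 0 [ 0.39  0.27  2.12  2.96  0.53 -1.44]
0.3 (557, 295, 200) 0.4 [ 0.17  0.32  2.05  2.03  0.77 -0.86]
0.3 (557, 295, 200) 0.8 [ 0.06  0.45  1.85  1.56  1.12 -0.67]
0.3 (600, 320, 70) -0.8
0.3 (600, 320, 70) -0.4 [ 0.61  0.69  1.91  3.85  0.82 -1.93]
0.3 (600, 320, 70) 0 [ 0.41  0.66  1.98  3.03  0.77 -1.51]
0.3 (600, 320, 70) 0.4 [ 0.21  0.69  1.91  2.25  0.88 -1.13]
0.3 (600, 320, 70) 0.8 [ 0.1   0.78  1.71  1.68  1.1  -0.88]
0.3 (640, 200, 70) -0.8
0.3 (640, 200, 70) -0.4 [ 0.43  0.68  1.93  3.85  0.83 -1.92]
0.3 (640, 200, 70) 0 [ 0.22  0.65  2.01  3.03  0.79 -1.51]
0.3 (640, 200, 70) 0.4 [ 0.02  0.68  1.93  2.25  0.89 -1.15]
0.3 (640, 200, 70) 0.8 [-0.1   0.77  1.73  1.68  1.11 -0.9 ]
0.3 (560, 20, 230) -0.8
0.3
[... 2784 characters left out ...]
56]
0.6 (640, 200, 70) -0.8
0.6 (640, 200, 70) -0.4
0.6 (640, 200, 70) 0 [ 0.22  0.53  1.94  2.92  0.3  -1.4 ]
0.6 (640, 200, 70) 0.4 [ 0.06  0.56  1.88  1.84  0.54 -0.72]
0.6 (640, 200, 70) 0.8 [-0.04  0.65  1.7   1.37  0.87 -0.58]
0.6 (560, 20, 230) -0.8
0.6 (560, 20, 230) -0.4
0.6 (560, 20, 230) 0 [-0.07 -0.01  2.15  1.14  0.09  0.38]
0.6 (560, 20, 230) 0.4 [-0.28  0.05  2.09  1.31  0.59 -0.14]
0.6 (560, 20, 230) 0.8 [-0.39  0.19  1.93  1.16  1.01 -0.32]
0.6 (564, -266, 128) -0.8
0.6 (564, -266, 128) -0.4
0.6 (564, -266, 128) 0 [-0.53  0.33  2.06  2.81  0.22 -1.29]
0.6 (564, -266, 128) 0.4 [-0.71  0.37  1.99  1.69  0.54 -0.56]
0.6 (564, -266, 128) 0.8 [-0.82  0.47  1.83  1.3   0.91 -0.51]
```

```bash
cat > pl.py <<'E'
from h import *
psi=-.13;tg=.5;b=np.array([556.8,295.3,18]);f=np.array([np.cos(psi),np.sin(psi),0])
g=b-5*f+[0,0,6]
q=np.array([.56,.57,1.74,-.66,.52,-.36])
R1=Rt(psi,tg,True)
for h in(0,40,80,120,160):
    q,e=ik(R1,g+[0,0,h],q); print(h,q.round(2),round(e,4))
ql=q
az=np.arctan2(g[1],g[0])
for dh in(.2,.4,.6):
  R2=Rt(az+dh,np.pi/2-tg,False)
  q2,e=ik(R2,g+[0,0,160],[.2,.26,1.98,1.66,.59,-.48]); print(dh,q2.round(2),e)
  rv=Ro.from_matrix(R1.T@R2).as_rotvec();print('rv',rv,np.linalg.norm(rv))
  for s in np.linspace(0,1,11):
    R=R1@Ro.from_rotvec(rv*s).as_matrix(); 
    if s==0:qq=ql
    qq,e=ik(R,g+[0,0,160],qq); 
    p,Rj=fk(PK,ql+(q2-ql)*s); ax=Rj@np.array([np.cos(tg),0,-np.sin(tg)])
    gj=p-18.8*Rj[:,2]
    print(round(s,1),qq.round(2),round(e,3),'joint',(ql+(q2-ql)*s).round(2),gj.round(0),'base',(gj-ax*64).round(0))
E
python3 pl.py
```

```text
0 [ 0.56  0.57  1.74 -0.66  0.52 -0.36] 0.0
40 [ 0.56  0.5   1.73 -0.58  0.59 -0.45] 0.0
80 [ 0.56  0.44  1.71 -0.52  0.66 -0.52] 0.0
120 [ 0.56  0.38  1.69 -0.47  0.73 -0.58] 0.0
160 [ 0.56  0.33  1.65 -0.43  0.81 -0.64] 0.0
0.2 [ 0.3   0.25  2.05  2.06  0.39 -0.72] 1.8014235529291823e-13
rv [-0.69107031  0.75670785  2.35532204] 2.56860407279738
0.0 [ 0.56  0.33  1.65 -0.43  0.81 -0.64] 0.0 joint [ 0.56  0.33  1.65 -0.43  0.81 -0.64] [552. 296. 184.] base [615. 288. 184.]
0.1 [ 0.51  0.32  1.65 -0.27  0.79 -0.56] 0.0 joint [ 0.53  0.32  1.69 -0.19  0.76 -0.65] [525. 313. 161.] base [587. 299. 152.]
0.2 [ 0.46  0.31  1.66 -0.1   0.76 -0.49] 0.0 joint [ 0.5   0.31  1.73  0.06  0.72 -0.65] [504. 332. 149.] base [562. 313. 130.]
0.3 [ 0.41  0.29  1.69  0.08  0.72 -0.43] 0.0 joint [ 0.48  0.31  1.77  0.31  0.68 -0.66] [490. 350. 145.] base [543. 328. 117.]
0.4 [ 0.37  0.28  1.72  0.26  0.67 -0.38] 0.0 joint [ 0.45  0.3   1.81  0.56  0.64 -0.67] [484. 365. 149.] base [531. 341. 113.]
0.5 [ 0.33  0.27  1.77  0.46  0.61 -0.35] 0.0 joint [ 0.43  0.29  1.85  0.81  0.6  -0.68] [486. 374. 157.]
[... 3052 characters left out ...]
.54  0.8  -0.57] [488. 314. 128.] base [524. 284.  84.]
0.6 [ 0.24  0.33  1.7   0.67  0.84 -0.5 ] 0.0 joint [ 0.31  0.34  1.82  0.73  0.8  -0.56] [491. 320. 134.] base [518. 292.  83.]
0.7 [ 0.2   0.33  1.75  0.87  0.83 -0.49] 0.0 joint [ 0.26  0.34  1.84  0.92  0.8  -0.54] [499. 322. 143.] base [518. 299.  87.]
0.8 [ 0.17  0.33  1.8   1.07  0.82 -0.49] 0.0 joint [ 0.22  0.34  1.87  1.12  0.8  -0.53] [512. 320. 155.] base [523. 303.  95.]
0.9 [ 0.15  0.33  1.86  1.28  0.81 -0.49] 0.0 joint [ 0.18  0.34  1.9   1.31  0.8  -0.52] [530. 312. 169.] base [535. 302. 106.]
1.0 [ 0.14  0.34  1.92  1.51  0.8  -0.5 ] 0.0 joint [ 0.14  0.34  1.92  1.51  0.8  -0.5 ] [552. 296. 184.] base [552. 296. 120.]
```

```bash
cat > g.py <<'E'
from h import *
import sys
psi=-.13;tg=.5;b=np.array([556.8,295.3,18]);f=np.array([np.cos(psi),np.sin(psi),0])
g=b-5*f+[0,0,7]; R1=Rt(psi,tg,True)
go(R1,g-R1[:,2]*float(sys.argv[1]))
print(read_state()['joints'].round(2))
E
python3 g.py 60
```

```text
shift cm [ 0.31 -0.76  4.51] rotvec [-0.011  0.227 -0.004] ang 0.227
[ 0.72  0.36  1.9  -1.04  0.63  0.08]
```

Emit:
{"method": "servo_tool", "body": {
  "series": [
    [0, -0.1, 0.4, 0, 0.03, 0],
    [0.1, -0.2, 0.9, 0, 0.06, 0],
    [0.1, -0.3, 1.5, 0, 0.09, 0],
    [0.15, -0.4, 2.1, -0.01, 0.12, 0],
    [0.2, -0.5, 2.7, -0.01, 0.15, 0],
    [0.25, -0.6, 3.3, -0.01, 0.18, 0],
    [0.3, -0.7, 3.9, -0.01, 0.21, 0],
    [0.3, -0.76, 4.5, -0.011, 0.227, -0.004],
    [0.3, -0.76, 4.5, -0.011, 0.227, -0.004],
    [0.3, -0.76, 4.5, -0.011, 0.227, -0.004]
  ]
}}

```text
clock: 2.95
eef_pos: [532.2, 298.6, 61.7]
eef_rot: [-3.142, 0.501, 3.012]
wrist_force: [-1.1, 0.6, 0.4]
finger_gap: 94.0
```

```bash
python3 g.py 60; python3 g.py 0
python3 - <<'E'
from h import *
w=grab('wrist');cv2.imwrite('pics/w3.png',w['pixels'][:,:,::-1]); np.savez('w3.npz',**w)
E
```

```text
shift cm [ 0.01 -0.01  0.05] rotvec [-0.     0.001 -0.   ] ang 0.001
[ 0.59  0.44  1.79 -0.59  0.61 -0.41]
shift cm [ 0.02 -0.01  6.05] rotvec [-0.     0.001 -0.   ] ang 0.001
[ 0.59  0.44  1.79 -0.59  0.61 -0.41]
```

View pics/w3.png

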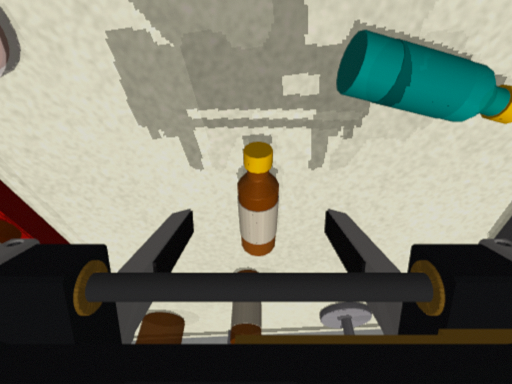

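Emit:
{"method": "servo_tool", "body": {
  "series": [
    [0, 0, 1, 0, 0, 0],
    [0, 0, 2, 0, 0, 0],
    [0, 0, 3, 0, 0, 0],
    [0, 0, 4, 0, 0, 0],
    [0, 0, 4.8, 0, 0, 0],
    [0, 0, 5.4, 0, 0, 0],
    [0, 0, 5.8, 0, 0, 0],
    [0, 0, 6, 0, 0, 0],
    [0, 0, 6, 0, 0, 0],
    [0, 0, 6, 0, 0, 0]
  ]
}}

```text
clock: 3.83
eef_pos: [560.9, 295.0, 9.0]
eef_rot: [3.141, 0.501, 3.012]
wrist_force: [-0.7, -0.2, -0.2]
finger_gap: 94.0
```

Emit:
{"method": "servo_tool", "body": {
  "series": [
    [0, 0, 0, 0, 0, 0],
    [0, 0, 0, 0, 0, 0],
    [0, 0, 0, 0, 0, 0],
    [0, 0, 0, 0, 0, 0],
    [0, 0, 0, 0, 0, 0],
    [0, 0, 0, 0, 0, 0],
    [0, 0, 0, 0, 0, 0],
    [0, 0, 0, 0, 0, 0],
    [0, 0, 0, 0, 0, 0],
    [0, 0, 0, 0, 0, 0]
  ],
  "gripper": 2.0,
  "grip_force": 20
}}

```text
clock: 4.67
eef_pos: [560.8, 294.9, 8.8]
eef_rot: [-3.141, 0.5, 3.012]
wrist_force: [0.3, -1.2, 0.7]
finger_gap: 35.7
```

```bash
cat > look.py <<'E'
from h import *
import sys
n=sys.argv[1]
s=read_state();print(s['clock'],s['joints'].round(3),s['eef_pos'].round(1),s['eef_rot'].round(3),s['wrist_force'].round(1),s['finger_gap'].round(1))
ims=[]
for k in sys.argv[2:]:
    w=grab(k);np.savez(f'{n}{k}.npz',**w);cv2.imwrite(f'pics/{n}{k}.png',w['pixels'][:,:,::-1])
E
python3 look.py g wrist scene; python3 g.py 0
```

```text
shift cm [ 0.01 -0.01  0.03] rotvec [0. 0. 0.] ang 0.0
[ 0.56  0.57  1.74 -0.65  0.52 -0.36]Traceback (most recent call last):
  File "look.py", line 4, in <module>
    s=read_state();print(s['clock'],s['joints'].round(3),s['eef_pos'].round(1),s['eef_rot'].round(3),s['wrist_force'].round(1),s['finger_gap'].round(1))
                                                                                                                               ^^^^^^^^^^^^^^^^^^^^^
AttributeError: 'float' object has no attribute 'round'
```

```bash
sed -i "s/s\['finger_gap'\].round(1)/round(s['finger_gap'],1)/" look.py
python3 - <<'E'
from h import *
T=tool(); psi=-.13
B=np.eye(4); B[:3,3]=[556.8,295.3,18]; a=np.array([-np.cos(psi),-np.sin(psi),0]); B[:3,2]=a
p=T[:3,:3].T@(B[:3,3]-T[:3,3]); ax=T[:3,:3].T@a; np.savez('inhand.npz',p=p,ax=ax); print(p,ax)
print(T[:3,:3].T@[0,0,16])
E
python3 look.py g wrist
```

```text
[ -0.89070932  -0.13533505 -10.00872114] [ 8.77473162e-01  2.58852548e-04 -4.79625669e-01]
[-7.67401047e+00 -1.93471350e-03 -1.40395712e+01]
4.6667 [ 0.556  0.57   1.742 -0.653  0.524 -0.363] [560.8 294.9   8.8] [-3.141  0.5    3.012] [ 0.3 -1.2  0.7] 35.7
```

View pics/gwrist.png

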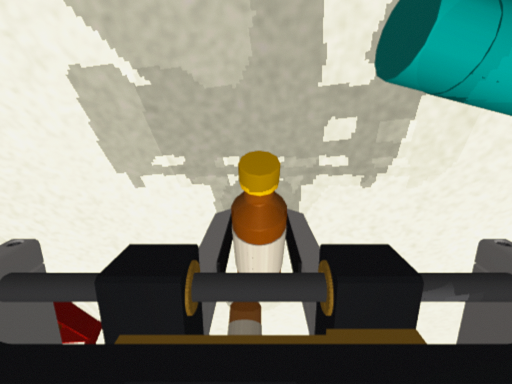

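Emit:
{"method": "servo_tool", "body": {
  "series": [
    [-0.4, 0, -0.7, 0, 0, 0],
    [-1.15, 0, -2.1, 0, 0, 0],
    [-2.1, 0, -3.8, 0, 0, 0],
    [-3.05, 0, -5.6, 0, 0, 0],
    [-4, 0, -7.3, 0, 0, 0],
    [-5, 0, -9.1, 0, 0, 0],
    [-5.9, 0, -10.8, 0, 0, 0],
    [-6.9, 0, -12.6, 0, 0, 0],
    [-7.4, 0, -13.6, 0, 0, 0],
    [-7.7, 0, -14, 0, 0, 0]
  ]
}}

```text
clock: 5.55
eef_pos: [561.5, 295.2, 170.8]
eef_rot: [3.14, 0.502, 3.011]
wrist_force: [0.6, 0.3, -2.9]
finger_gap: 35.4
```

```bash
python3 look.py l wrist scene
cat > rot.py <<'E'
from h import *
T=tool();R2=Rt(1.0,np.pi/2-.5,False)
I=np.load('inhand.npz');c=I['p']+5*I['ax']  # pivot: grasp spot on bottle axis, tool coords
P=T[:3,:3]@c+T[:3,3]
rv=Ro.from_matrix(T[:3,:3].T@R2).as_rotvec();print(rv,np.linalg.norm(rv), 'pivot',P)
q=read_state()['joints']
n=30
# re-expressed for calls of 10 rows, relative to predicted pose at start of each call
Rs=[Ro.from_rotvec(rv*s).as_matrix() for s in np.linspace(0,1,n+1)]
for k in range(0,n,10):
    for i in range(k+1,k+11):
        Rr=Rs[k].T@Rs[i]; t=(c-Rr@c)/10; r=Ro.from_matrix(Rr).as_rotvec()
        W=T[:3,:3]@Rs[i]; q,e=ik(W,P-W@c,q,grasp=False)
        print([*t.round(2),*r.round(3)],q.round(2),round(e,3))
E
python3 rot.py
```

```text
5.55 [ 0.556  0.329  1.649 -0.433  0.809 -0.64 ] [561.5 295.2 170.8] [3.14  0.502 3.011] [ 0.6  0.3 -2.9] 35.4
[-0.60655137  0.96727267  2.07140028] 2.3652103697365923 pivot [552.33516638 295.95837034 178.1925947 ]
[np.float64(0.04), np.float64(0.0), np.float64(0.01), np.float64(-0.02), np.float64(0.032), np.float64(0.069)] [ 0.54  0.33  1.64 -0.37  0.81 -0.63] 0.0
[np.float64(0.08), np.float64(0.01), np.float64(0.02), np.float64(-0.04), np.float64(0.064), np.float64(0.138)] [ 0.52  0.33  1.64 -0.31  0.82 -0.62] 0.0
[np.float64(0.12), np.float64(0.02), np.float64(0.03), np.float64(-0.061), np.float64(0.097), np.float64(0.207)] [ 0.5   0.33  1.63 -0.25  0.82 -0.61] 0.0
[np.float64(0.16), np.float64(0.03), np.float64(0.03), np.float64(-0.081), np.float64(0.129), np.float64(0.276)] [ 0.49  0.33  1.63 -0.19  0.82 -0.6 ] 0.0
[np.float64(0.19), np.float64(0.04), np.float64(0.04), np.float64(-0.101), np.float64(0.161), np.float64(0.345)] [ 0.47  0.32  1.63 -0.12  0.82 -0.59] 0.0
[np.float64(0.23), np.float64(0.06), np.float64(0.04), np.float64(-0.121), np.float64(0.193), np.float64(0.414)] 
[... 3043 characters left out ...]
21), np.float64(0.193), np.float64(0.414)] [ 0.16  0.31  1.89  1.28  0.73 -0.51] 0.0
[np.float64(0.27), np.float64(0.08), np.float64(0.04), np.float64(-0.142), np.float64(0.226), np.float64(0.483)] [ 0.16  0.31  1.91  1.36  0.72 -0.52] 0.0
[np.float64(0.3), np.float64(0.1), np.float64(0.04), np.float64(-0.162), np.float64(0.258), np.float64(0.552)] [ 0.15  0.31  1.94  1.44  0.72 -0.53] 0.0
[np.float64(0.33), np.float64(0.12), np.float64(0.04), np.float64(-0.182), np.float64(0.29), np.float64(0.621)] [ 0.15  0.31  1.96  1.52  0.72 -0.53] 0.0
[np.float64(0.37), np.float64(0.15), np.float64(0.04), np.float64(-0.202), np.float64(0.322), np.float64(0.69)] [ 0.15  0.31  1.98  1.61  0.72 -0.54] 0.0
```

View pics/lscene.png

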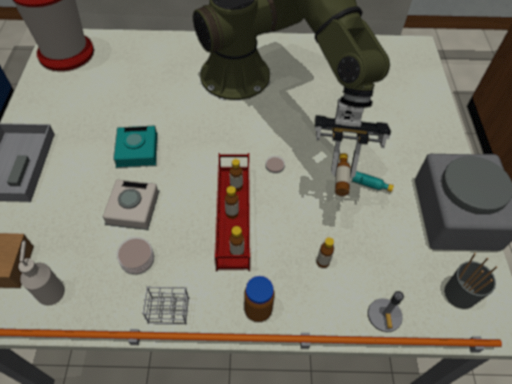

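Emit:
{"method": "servo_tool", "body": {
  "series": [
    [0.04, 0, 0.01, -0.02, 0.032, 0.069],
    [0.08, 0.01, 0.02, -0.04, 0.064, 0.138],
    [0.12, 0.02, 0.03, -0.061, 0.097, 0.207],
    [0.16, 0.03, 0.03, -0.081, 0.129, 0.276],
    [0.19, 0.04, 0.04, -0.101, 0.161, 0.345],
    [0.23, 0.06, 0.04, -0.121, 0.193, 0.414],
    [0.27, 0.08, 0.04, -0.142, 0.226, 0.483],
    [0.3, 0.1, 0.04, -0.162, 0.258, 0.552],
    [0.33, 0.12, 0.04, -0.182, 0.29, 0.621],
    [0.37, 0.15, 0.04, -0.202, 0.322, 0.69]
  ]
}}

```text
clock: 6.48
eef_pos: [558.0, 296.4, 164.8]
eef_rot: [2.753, 0.032, 2.377]
wrist_force: [0.1, 0.2, -0.8]
finger_gap: 35.7
```

Emit:
{"method": "servo_tool", "body": {
  "series": [
    [0.04, 0, 0.01, -0.02, 0.032, 0.069],
    [0.08, 0.01, 0.02, -0.04, 0.064, 0.138],
    [0.12, 0.02, 0.03, -0.061, 0.097, 0.207],
    [0.16, 0.03, 0.03, -0.081, 0.129, 0.276],
    [0.19, 0.04, 0.04, -0.101, 0.161, 0.345],
    [0.23, 0.06, 0.04, -0.121, 0.193, 0.414],
    [0.27, 0.08, 0.04, -0.142, 0.226, 0.483],
    [0.3, 0.1, 0.04, -0.162, 0.258, 0.552],
    [0.33, 0.12, 0.04, -0.182, 0.29, 0.621],
    [0.37, 0.15, 0.04, -0.202, 0.322, 0.69]
  ]
}}

```text
clock: 7.32
eef_pos: [556.4, 300.0, 164.8]
eef_rot: [2.682, -0.558, 1.871]
wrist_force: [0.9, -0.7, -1.1]
finger_gap: 35.4
```

```bash
python3 look.py m scene wrist;sed 's/n=30/n=10/' rot.py > rot1.py; python3 rot1.py | sed 's/np.float64//g'
```

```text
7.3167 [ 0.214  0.308  1.775  0.831  0.763 -0.485] [556.4 300.  164.8] [ 2.682 -0.558  1.871] [ 0.9 -0.7 -1.1] 35.4
[-0.20382201  0.32586953  0.68693963] 0.7871597158466654 pivot [551.49252911 295.17889653 175.40537955]
[(0.04), (0.0), (0.01), (-0.02), (0.033), (0.069)] [ 0.2   0.31  1.79  0.9   0.76 -0.49] 0.0
[(0.08), (0.01), (0.02), (-0.041), (0.065), (0.137)] [ 0.19  0.31  1.81  0.97  0.75 -0.49] 0.0
[(0.12), (0.02), (0.03), (-0.061), (0.098), (0.206)] [ 0.18  0.31  1.83  1.05  0.74 -0.5 ] 0.0
[(0.16), (0.03), (0.03), (-0.082), (0.13), (0.275)] [ 0.17  0.31  1.85  1.12  0.74 -0.5 ] 0.0
[(0.2), (0.04), (0.04), (-0.102), (0.163), (0.343)] [ 0.17  0.31  1.88  1.2   0.73 -0.51] 0.0
[(0.23), (0.06), (0.04), (-0.122), (0.196), (0.412)] [ 0.16  0.31  1.9   1.28  0.73 -0.52] 0.0
[(0.27), (0.08), (0.04), (-0.143), (0.228), (0.481)] [ 0.16  0.31  1.92  1.36  0.72 -0.52] 0.0
[(0.3), (0.1), (0.04), (-0.163), (0.261), (0.55)] [ 0.15  0.31  1.94  1.44  0.72 -0.53] 0.0
[(0.34), (0.12), (0.04), (-0.183), (0.293), (0.618)] [ 0.15  0.31  1.96  1.53  0.72 -0.54] 0.0
[(0.37), (0.15), (0.04), (-0.204), (0.326), (0.687)] [ 0.15  0.32  1.98  1.61  0.72 -0.55] 0.0
```

View pics/mscene.png

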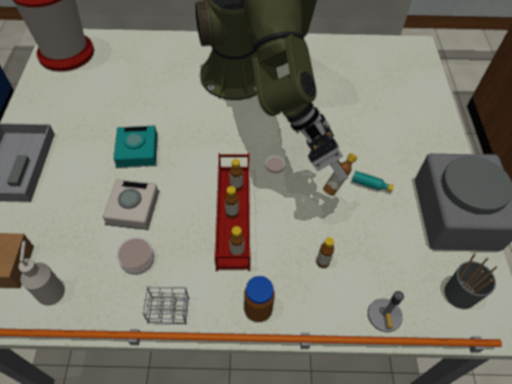

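Emit:
{"method": "servo_tool", "body": {
  "series": [
    [0.04, 0, 0.01, -0.02, 0.033, 0.069],
    [0.08, 0.01, 0.02, -0.041, 0.065, 0.137],
    [0.12, 0.02, 0.03, -0.061, 0.098, 0.206],
    [0.16, 0.03, 0.03, -0.082, 0.13, 0.275],
    [0.2, 0.04, 0.04, -0.102, 0.163, 0.343],
    [0.23, 0.06, 0.04, -0.122, 0.196, 0.412],
    [0.27, 0.08, 0.04, -0.143, 0.228, 0.481],
    [0.3, 0.1, 0.04, -0.163, 0.261, 0.55],
    [0.34, 0.12, 0.04, -0.183, 0.293, 0.618],
    [0.37, 0.15, 0.04, -0.204, 0.326, 0.687]
  ]
}}

```text
clock: 8.25
eef_pos: [557.0, 303.8, 167.8]
eef_rot: [3.137, -1.073, 1.006]
wrist_force: [-0.3, -0.6, -1.5]
finger_gap: 35.4
```

```bash
python3 look.py u scene top wrist
cat > bot.py <<'E'
from h import *
T=tool();I=np.load('inhand.npz')
o=T[:3,:3]@I['p']+T[:3,3];a=T[:3,:3]@I['ax'];print('origin',o.round(1),'axis',a.round(3),'base',(o-59*a).round(1),'tilt',np.arccos(a[2]).round(3))
print('up in tool',(T[:3,:3].T@[0,0,1]).round(4))
E
python3 bot.py;python3 - <<'E'
from h import *
s=dict(np.load('uscene.npz'));t=dict(np.load('utop.npz'))
for c,n in((s,'us'),(t,'ut')):
    u,v=w2px(c,[552,296,150]).astype(int); crop(c,u-45,v-45,90,90,5,n+'.png');print(u,v)
E
```

```text
8.25 [ 0.154  0.315  1.98   1.614  0.719 -0.555] [557.  303.8 167.8] [ 3.137 -1.073  1.006] [-0.3 -0.6 -1.5] 35.4
origin [551.6 296.2 171.7] axis [-0.004  0.002  1.   ] base [551.9 296.1 112.7] tilt 0.004
up in tool [ 0.8775  0.0047 -0.4796]
340 177
154 187
```

View pics/us.png

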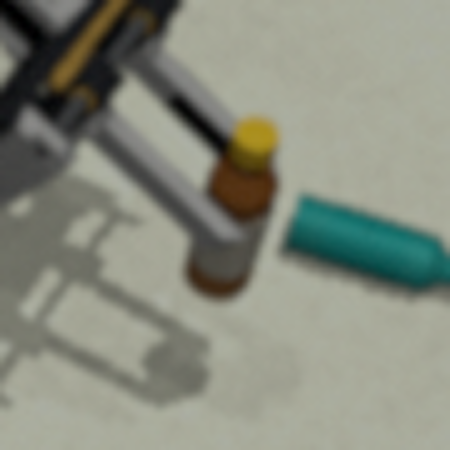

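View pics/uwrist.png

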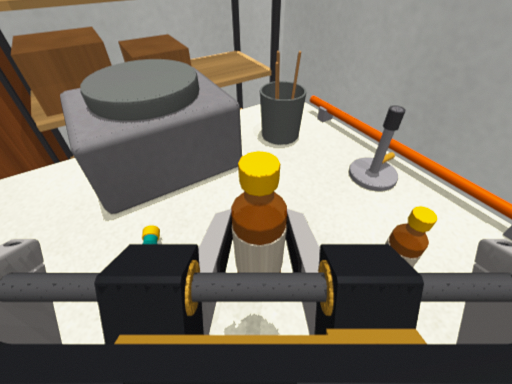

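```bash
cat > ov.py <<'E'
from fit import *
import sys
I=np.load('inhand.npz');T=tool();o=T[:3,:3]@I['p']+T[:3,3];a=T[:3,:3]@I['ax']
n=sys.argv[1]
for k in sys.argv[2:]:
    c=dict(np.load(f'{n}{k}.npz')); u,v=w2px(c,o).astype(int); hw=110 if k=='wrist' else 30; win=(u-hw,v-hw,2*hw,2*hw); K=3 if k=='wrist' else 8
    r=render(c,*o,a,K=K,win=win); im=cv2.resize(c['pixels'][max(0,v-hw):v+hw,u-hw:u+hw,::-1],(2*hw*K,2*hw*K),interpolation=cv2.INTER_CUBIC) if v+hw<=384 else None
    if im is None:
        z=cv2.copyMakeBorder(c['pixels'],0,200,0,0,cv2.BORDER_CONSTANT);im=cv2.resize(z[v-hw:v+hw,u-hw:u+hw,::-1],(2*hw*K,2*hw*K))
    cs,_=cv2.findContours(r,cv2.RETR_EXTERNAL,cv2.CHAIN_APPROX_NONE); cv2.drawContours(im,cs,-1,(0,255,0),1); cv2.imwrite(f'pics/ov_{n}{k}.png',cv2.resize(im,(450,450)))
E
python3 ov.py u scene top wrist; cd pics; python3 -c "
import cv2,numpy as np
cv2.imwrite('ov_u.png',cv2.resize(np.hstack([cv2.imread(f'ov_u{k}.png') for k in('scene','wrist')]),(800,400)))"
```

```text
(no output)
```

View pics/ov_u.png

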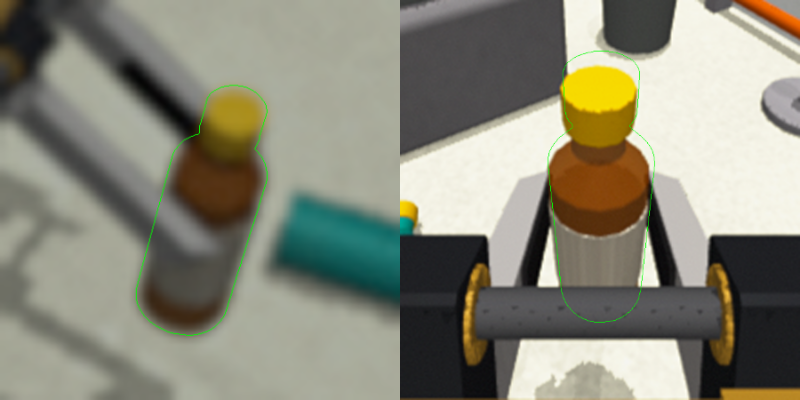

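```bash
cat > hand.py <<'E'
from fit import *
import sys
# fit in-hand bottle pose (tool frame) from a saved wrist image; silhouette above row RB
w=dict(np.load(sys.argv[1])); RB=int(sys.argv[2])
w['P']=w['mount']  # tool frame
I=np.load('inhand.npz');p,ax=I['p'],I['ax']
win=(215,135,90,RB-135);K=4;x0,y0,ww,hh=win
im=cv2.resize(w['pixels'][y0:y0+hh,x0:x0+ww],None,fx=K,fy=K,interpolation=cv2.INTER_LINEAR)
h=cv2.cvtColor(im,cv2.COLOR_RGB2HSV);M=((h[:,:,1]>110)&(h[:,:,0]<32)).astype(np.uint8)
lab,st=cv2.connectedComponentsWithStats(M)[1:3]; M=(lab==lab[hh*K-20,ww*K//2]).astype(np.uint8)
def pose(q):
    a=Ro.from_rotvec([0,q[1],0]).apply(ax); return p+q[0]*ax+np.array([0,q[2],q[3]]),a
def cost(q):
    o,a=pose(q); return float((render(w,*o,a,K=K,win=win)!=M).sum())+ (q[3]/2)**2*20
S=np.array([[0,0,0,0],[-4,0,0,0],[0,.06,0,0],[0,0,2,0],[0,0,0,2]],float)
o=min((minimize(cost,S[0],method='Nelder-Mead',options=dict(initial_simplex=S*s+b,maxiter=300)) for s in(1,-1) for b in([0,0,0,0],[-5,.02,0,0])),key=lambda o:o.fun)
print('slide,tilt,y,z',o.x.round(3),o.fun,cost(S[0]))
pp,a=pose(o.x);T=tool();print('p',pp,'ax',a,'|| world axis now',(T[:3,:3]@a).round(3))
np.savez('inhand_new.npz',p=pp,ax=a)
r=render(w,*pp,a,K=K,win=win);cs,_=cv2.findContours(r,0,1);v=im[:,:,::-1].copy();cv2.drawContours(v,cs,-1,(0,255,0),1);cv2.imwrite('pics/hand.png',np.hstack([v,np.repeat(M[:,:,None]*255,3,2)]))
E
python3 hand.py gwrist.npz 230;python3 hand.py uwrist.npz 230
```

```text
slide,tilt,y,z [-2.017 -0.017  0.74   0.32 ] 1174.5133267409997 4697.0
p [-2.66056029  0.60374746 -8.72090861] ax [ 8.85484906e-01  2.58852548e-04 -4.64668070e-01] || world axis now [0.005 0.017 1.   ]
slide,tilt,y,z [-6.002 -0.048 -0.607 -1.218] 1191.4176612263643 9612.0
p [-6.15698436 -0.74421339 -8.34818556] ax [ 8.99691891e-01  2.58852548e-04 -4.36525411e-01] || world axis now [0.022 0.043 0.999]
```

View pics/hand.png

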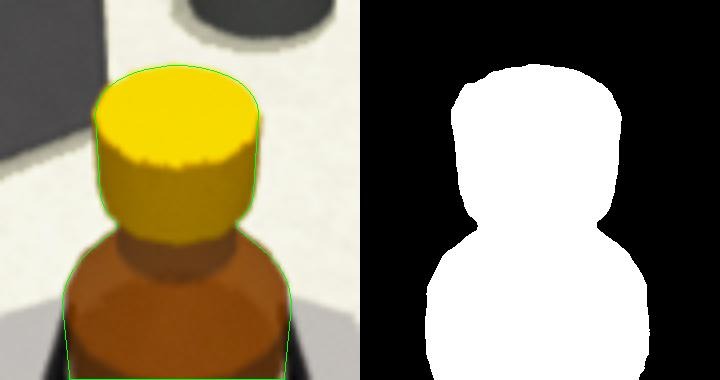

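Emit:
{"method": "servo_tool", "body": {
  "series": [
    [-0.5, 0, 0.27, 0, 0.005, 0],
    [-1.5, 0, 0.8, 0, 0.01, 0],
    [-2.7, 0, 1.5, 0, 0.015, 0],
    [-3.9, 0, 2.1, 0, 0.02, 0],
    [-5.1, 0, 2.8, 0, 0.025, 0],
    [-6.3, 0, 3.45, 0, 0.03, 0],
    [-7.5, -0.05, 4.1, 0, 0.033, 0],
    [-8.4, -0.05, 4.6, 0, 0.033, 0],
    [-8.9, -0.05, 4.86, 0, 0.033, 0],
    [-9, -0.05, 4.92, 0, 0.033, 0]
  ]
}}

```text
clock: 9.23
eef_pos: [557.1, 304.3, 65.2]
eef_rot: [3.133, -1.105, 1.013]
wrist_force: [1.1, -0.5, -1.9]
finger_gap: 35.8
```

```bash
python3 - <<'E'
import numpy as np
from scipy.spatial.transform import Rotation as Ro
I=np.load('inhand.npz');np.savez('inhand.npz',p=I['p']-4*I['ax'],ax=Ro.from_rotvec([0,-.031,0]).apply(I['ax']))
E
python3 look.py d scene top wrist; python3 bot.py; python3 ov.py d scene top wrist; cd pics; python3 -c "
import cv2,numpy as np
cv2.imwrite('ov_d.png',cv2.resize(np.hstack([cv2.imread(f'ov_d{k}.png') for k in('scene','top')]),(800,400)))"
```

```text
9.2333 [ 0.148  0.554  2.     1.912  0.797 -0.951] [557.1 304.3  65.2] [ 3.133 -1.105  1.013] [ 1.1 -0.5 -1.9] 35.8
origin [552.6 296.6  66.5] axis [-0.007 -0.002  1.   ] base [553.  296.7   7.5] tilt 0.007
up in tool [ 0.8943  0.0046 -0.4475]
```

View pics/ov_d.png

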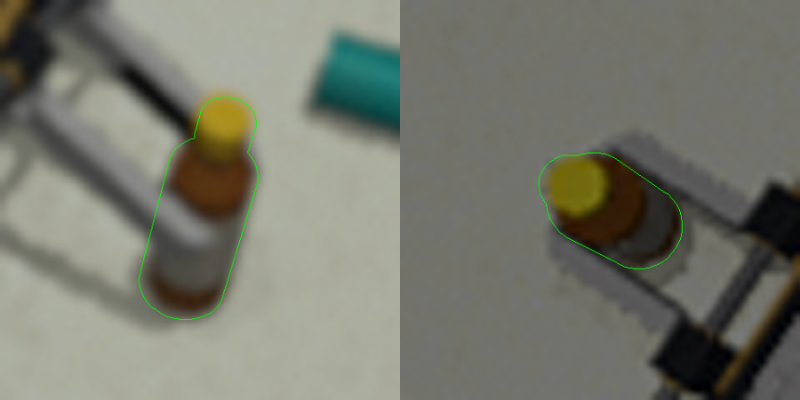

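View pics/dscene.png

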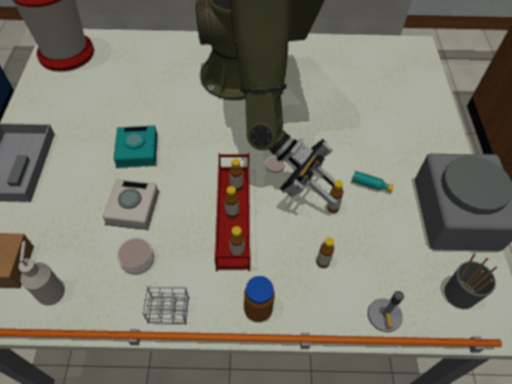

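Emit:
{"method": "servo_tool", "body": {
  "series": [
    [-0.09, 0, 0.045, 0, 0, 0],
    [-0.18, 0, 0.09, 0, 0, 0],
    [-0.27, 0, 0.13, 0, 0, 0],
    [-0.36, 0, 0.18, 0, 0, 0],
    [-0.45, 0, 0.22, 0, 0, 0],
    [-0.45, 0, 0.22, 0, 0, 0],
    [-0.45, 0, 0.22, 0, 0, 0],
    [-0.45, 0, 0.22, 0, 0, 0],
    [-0.45, 0, 0.22, 0, 0, 0],
    [-0.45, 0, 0.22, 0, 0, 0]
  ]
}}

```text
clock: 10.22
eef_pos: [557.4, 304.0, 61.2]
eef_rot: [3.134, -1.107, 1.009]
wrist_force: [-0.8, -0.2, -1.7]
finger_gap: 35.7
```

Emit:
{"method": "servo_tool", "body": {
  "series": [
    [-0.04, 0, 0.02, 0, 0, 0],
    [-0.09, 0, 0.045, 0, 0, 0],
    [-0.13, 0, 0.065, 0, 0, 0],
    [-0.18, 0, 0.09, 0, 0, 0],
    [-0.18, 0, 0.09, 0, 0, 0],
    [-0.18, 0, 0.09, 0, 0, 0],
    [-0.18, 0, 0.09, 0, 0, 0],
    [-0.18, 0, 0.09, 0, 0, 0],
    [-0.18, 0, 0.09, 0, 0, 0],
    [-0.18, 0, 0.09, 0, 0, 0]
  ]
}}

```text
clock: 11.05
eef_pos: [557.4, 304.0, 59.2]
eef_rot: [3.134, -1.107, 1.009]
wrist_force: [-0.2, -0.5, -2.3]
finger_gap: 35.8
```

Emit:
{"method": "servo_tool", "body": {
  "series": [
    [-0.04, 0, 0.02, 0, 0, 0],
    [-0.09, 0, 0.045, 0, 0, 0],
    [-0.09, 0, 0.045, 0, 0, 0],
    [-0.09, 0, 0.045, 0, 0, 0],
    [-0.09, 0, 0.045, 0, 0, 0],
    [-0.09, 0, 0.045, 0, 0, 0],
    [-0.09, 0, 0.045, 0, 0, 0],
    [-0.09, 0, 0.045, 0, 0, 0],
    [-0.09, 0, 0.045, 0, 0, 0],
    [-0.09, 0, 0.045, 0, 0, 0]
  ]
}}

```text
clock: 11.88
eef_pos: [557.5, 304.1, 58.5]
eef_rot: [3.133, -1.107, 1.01]
wrist_force: [-0.2, 1.2, 5.0]
finger_gap: 35.8
```

Emit:
{"method": "servo_tool", "body": {
  "series": [
    [-0.04, 0, 0.02, 0, 0, 0],
    [-0.09, 0, 0.045, 0, 0, 0],
    [-0.09, 0, 0.045, 0, 0, 0],
    [-0.09, 0, 0.045, 0, 0, 0],
    [-0.09, 0, 0.045, 0, 0, 0],
    [-0.09, 0, 0.045, 0, 0, 0],
    [-0.09, 0, 0.045, 0, 0, 0],
    [-0.09, 0, 0.045, 0, 0, 0],
    [-0.09, 0, 0.045, 0, 0, 0],
    [-0.09, 0, 0.045, 0, 0, 0]
  ]
}}

```text
clock: 12.72
eef_pos: [557.9, 304.4, 58.3]
eef_rot: [3.132, -1.109, 1.011]
wrist_force: [-1.1, 1.4, 10.9]
finger_gap: 35.7
```

Emit:
{"method": "servo_tool", "body": {
  "series": [
    [0.06, 0, -0.03, 0, 0, 0],
    [0.11, 0, -0.06, 0, 0, 0],
    [0.11, 0, -0.06, 0, 0, 0],
    [0.11, 0, -0.06, 0, 0, 0],
    [0.11, 0, -0.06, 0, 0, 0],
    [0.11, 0, -0.06, 0, 0, 0],
    [0.11, 0, -0.06, 0, 0, 0],
    [0.11, 0, -0.06, 0, 0, 0],
    [0.11, 0, -0.06, 0, 0, 0],
    [0.11, 0, -0.06, 0, 0, 0]
  ]
}}

```text
clock: 13.55
eef_pos: [557.4, 304.0, 58.5]
eef_rot: [3.133, -1.107, 1.009]
wrist_force: [1.7, 0.3, 4.9]
finger_gap: 35.8
```

```bash
python3 look.py e wrist; cp inhand.npz inhand_a.npz; python3 hand.py ewrist.npz 230; python3 bot.py
```

```text
13.55 [ 0.147  0.571  1.999  1.93   0.803 -0.973] [557.4 304.   58.5] [ 3.133 -1.107  1.009] [1.7 0.3 4.9] 35.8
slide,tilt,y,z [-1.879 -0.013 -0.488 -0.997] 1118.9686365436141 4366.0
p [-6.0764175  -0.62509415 -8.23744679] ax [ 8.97786702e-01  2.58852548e-04 -4.40430438e-01] || world axis now [0.001 0.008 1.   ]
origin [552.4 296.3  58.2] axis [-0.006 -0.003  1.   ] base [552.7 296.4  -0.8] tilt 0.006
up in tool [ 0.8943  0.0036 -0.4475]
```

Bottle touching the bench, upright to about 0.01 rad. Release slowly.

Emit:
{"method": "servo_tool", "body": {
  "series": [
    [0, 0, 0, 0, 0, 0],
    [0, 0, 0, 0, 0, 0],
    [0, 0, 0, 0, 0, 0],
    [0, 0, 0, 0, 0, 0],
    [0, 0, 0, 0, 0, 0],
    [0, 0, 0, 0, 0, 0],
    [0, 0, 0, 0, 0, 0],
    [0, 0, 0, 0, 0, 0],
    [0, 0, 0, 0, 0, 0],
    [0, 0, 0, 0, 0, 0]
  ],
  "gripper": 6.0
}}

```text
clock: 14.43
eef_pos: [557.4, 304.0, 58.4]
eef_rot: [3.134, -1.107, 1.009]
wrist_force: [-0.5, 0.3, 0.2]
finger_gap: 59.9
```

```bash
python3 look.py r scene wrist; python3 ov.py r scene
```

```text
14.4333 [ 0.147  0.571  1.999  1.93   0.803 -0.973] [557.4 304.   58.4] [ 3.134 -1.107  1.009] [-0.5  0.3  0.2] 59.9
```

View pics/rwrist.png

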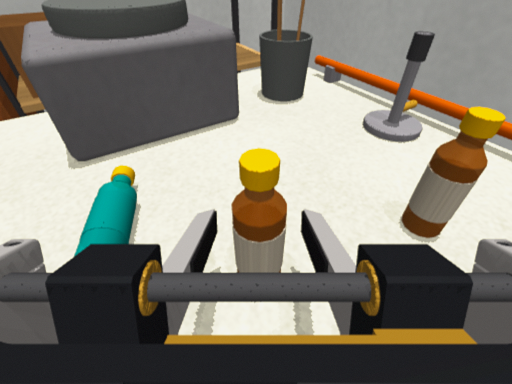

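View pics/ov_rscene.png

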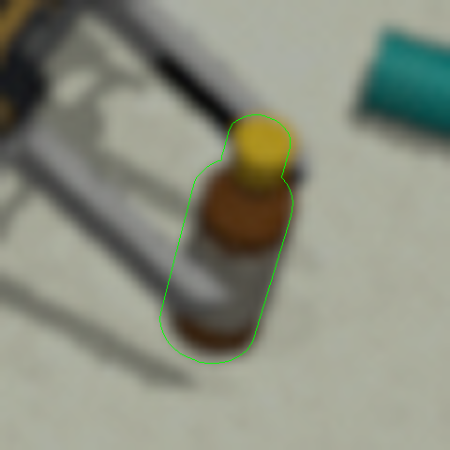

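Emit:
{"method": "servo_tool", "body": {
  "series": [
    [0, 0, 0, 0, 0, 0],
    [0, 0, 0, 0, 0, 0],
    [0, 0, 0, 0, 0, 0],
    [0, 0, 0, 0, 0, 0],
    [0, 0, 0, 0, 0, 0],
    [0, 0, 0, 0, 0, 0],
    [0, 0, 0, 0, 0, 0],
    [0, 0, 0, 0, 0, 0],
    [0, 0, 0, 0, 0, 0],
    [0, 0, 0, 0, 0, 0]
  ]
}}

```text
clock: 15.37
eef_pos: [557.3, 304.0, 58.4]
eef_rot: [3.134, -1.107, 1.009]
wrist_force: [-0.4, -0.4, 0.5]
finger_gap: 60.3
```

Emit:
{"method": "servo_tool", "body": {
  "series": [
    [0, 0, 0, 0, 0, 0],
    [0, 0, 0, 0, 0, 0],
    [0, 0, 0, 0, 0, 0],
    [0, 0, 0, 0, 0, 0],
    [0, 0, 0, 0, 0, 0],
    [0, 0, 0, 0, 0, 0],
    [0, 0, 0, 0, 0, 0],
    [0, 0, 0, 0, 0, 0],
    [0, 0, 0, 0, 0, 0],
    [0, 0, 0, 0, 0, 0]
  ],
  "gripper": 2.0,
  "grip_force": 30
}}

```text
clock: 16.2
eef_pos: [557.4, 304.0, 58.4]
eef_rot: [3.134, -1.107, 1.009]
wrist_force: [0.4, -0.4, 0.2]
finger_gap: 35.7
```

```bash
python3 look.py p wrist scene top; cp inhand_a.npz inhand.npz; python3 hand.py pwrist.npz 230
python3 - <<'E'
from h import *
T=tool();a=T[:3,:3].T@[0,0,1.]; N=np.load('inhand_new.npz')
o=T[:3,:3]@N['p']+T[:3,3];print('fit origin',o); o[2]=59
print('set origin',o); np.savez('inhand.npz',p=T[:3,:3].T@(o-T[:3,3]),ax=a)
np.save('wcalib.npy',o)
E
python3 ov.py p wrist scene top;cd pics; python3 -c "
import cv2,numpy as np
cv2.imwrite('ov_p.png',cv2.resize(np.hstack([cv2.imread(f'ov_p{k}.png') for k in('scene','top','wrist')]),(798,266)))"
```

```text
16.2 [ 0.147  0.571  1.999  1.93   0.803 -0.973] [557.4 304.   58.4] [ 3.134 -1.107  1.009] [ 0.4 -0.4  0.2] 35.7
slide,tilt,y,z [-0.829 -0.038 -0.614  2.178] 1315.713143675876 3229.0
p [-5.1403251  -0.75020955 -5.53742467] ax [ 9.08562632e-01  2.58852548e-04 -4.17748581e-01] || world axis now [0.015 0.03  0.999]
fit origin [552.85247564 298.26810212  56.29516599]
set origin [552.85247564 298.26810212  59.        ]
```

View pics/ov_p.png

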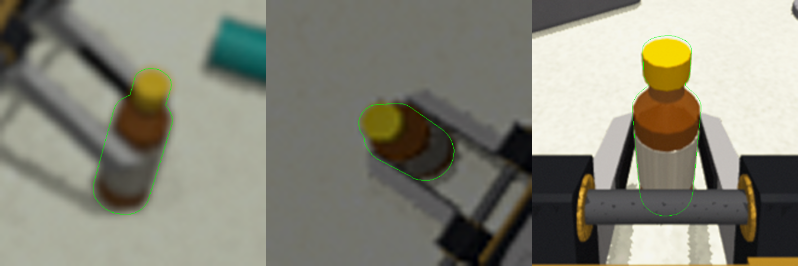

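Emit:
{"method": "servo_tool", "body": {
  "series": [
    [0.5, 0, -0.25, 0, 0, 0],
    [1.5, 0, -0.75, 0, 0, 0],
    [3.2, 0, -1.6, 0, 0, 0],
    [5.2, 0, -2.6, 0, 0, 0],
    [7.2, 0, -3.6, 0, 0, 0],
    [9.2, 0, -4.6, 0, 0, 0],
    [11.2, 0, -5.6, 0, 0, 0],
    [13.2, 0.05, -6.6, 0, 0, 0],
    [14.5, 0.05, -7.25, 0, 0, 0],
    [15, 0.05, -7.5, 0, 0, 0]
  ]
}}

```text
clock: 17.18
eef_pos: [557.6, 304.1, 228.8]
eef_rot: [3.128, -1.109, 1.014]
wrist_force: [0.9, 0.2, -1.0]
finger_gap: 35.7
```

```bash
python3 look.py q wrist scene; python3 bot.py
cat > cross.py <<'E'
from h import *
import sys
n=int(sys.argv[1]); tgt=np.array(eval(sys.argv[2]),float); dpsi=float(sys.argv[3]) # bottle origin target, heading change
T=tool();I=np.load('inhand.npz');c=I['p'];o=T[:3,:3]@c+T[:3,3]
s=np.linspace(0,1,n+1); s=s+0*s if len(sys.argv)>4 else (1-np.cos(np.pi*s))/2
Tl=[]
for k in s:
    R=Ro.from_euler('z',dpsi*k).as_matrix()@T[:3,:3]; p=o+(tgt-o)*k-R@c; M=np.eye(4);M[:3,:3]=R;M[:3,3]=p;Tl.append(M)
q=read_state()['joints']
for k in range(0,n,10):
    print('call'); qs=[]
    rows=[]
    for i in range(k+1,k+11):
        D=np.linalg.inv(Tl[k])@Tl[i]; rows.append([*map(float,(D[:3,3]/10).round(2)),*map(float,Ro.from_matrix(D[:3,:3]).as_rotvec().round(3))])
        qn,e=ik(Tl[i][:3,:3],Tl[i][:3,3],q,grasp=False); v=np.abs(qn-q).max()*12; q=qn
    print(rows); print(q.round(2),round(e,4),'lastv',v.round(2), Tl[i][:3,3].round(0))
E
python3 cross.py 30 "[564,-266,230]" -1.0
```

```text
17.1833 [ 0.148  0.214  1.956  1.518  0.74  -0.406] [557.6 304.1 228.8] [ 3.128 -1.109  1.014] [ 0.9  0.2 -1. ] 35.7
origin [552.8 298.4 227.5] axis [-0.002 -0.     1.   ] base [552.9 298.4 168.5] tilt 0.002
up in tool [ 0.8946  0.0048 -0.4469]
call
[[-0.06, 0.09, -0.12, -0.002, -0.0, 0.001], [-0.23, 0.35, -0.46, -0.01, -0.0, 0.005], [-0.51, 0.78, -1.03, -0.022, -0.0, 0.011], [-0.91, 1.39, -1.82, -0.039, -0.0, 0.019], [-1.4, 2.15, -2.82, -0.06, -0.0, 0.03], [-2.0, 3.06, -4.02, -0.085, -0.0, 0.043], [-2.69, 4.12, -5.41, -0.115, -0.001, 0.057], [-3.47, 5.3, -6.98, -0.148, -0.001, 0.074], [-4.32, 6.61, -8.69, -0.184, -0.001, 0.092], [-5.24, 8.01, -10.55, -0.224, -0.001, 0.112]]
[-0.1   0.1   2.09  1.54  0.74 -0.44] 0.0 lastv 0.56 [561. 162. 228.]
call
[[-0.79, 1.99, -1.58, -0.042, -0.0, 0.021], [-1.61, 4.08, -3.24, -0.085, -0.0, 0.043], [-2.47, 6.24, -4.95, -0.131, -0.001, 0.065], [-3.34, 8.44, -6.71, -0.177, -0.001, 0.088], [-4.22, 10.67, -8.48, -0.224, -0.001, 0.112], [-5.11, 12.9, -10.26, -0.27, -0.001, 0.135], [-5.99, 15.11, -12.02, -0.317, -0.002, 0.158], [-6.84, 17.26, -13.74, -0.362, -0.002, 0.181], [-7.67, 19.34, -15.41, -0.406, -0.002, 0.203], [-8.47, 21.33, -17.0, -0.447, -0.002, 0.223]]
[-0.6   0.09  2.1   1.54  0.74 -0.44] 0.0 lastv 0.46 [ 568. -124.  229.]
call
[[-0.26, 2.44, -0.51, -0.039, -0.0, 0.02], [-0.5, 4.71, -0.99, -0.076, -0.0, 0.038], [-0.71, 6.77, -1.43, -0.109, -0.001, 0.054], [-0.91, 8.6, -1.81, -0.138, -0.001, 0.069], [-1.08, 10.18, -2.15, -0.164, -0.001, 0.082], [-1.22, 11.51, -2.43, -0.185, -0.001, 0.092], [-1.33, 12.55, -2.65, -0.202, -0.001, 0.101], [-1.41, 13.3, -2.81, -0.214, -0.001, 0.107], [-1.46, 13.76, -2.91, -0.221, -0.001, 0.111], [-1.47, 13.91, -2.94, -0.224, -0.001, 0.112]]
[-0.77  0.18  1.99  1.57  0.67 -0.41] 0.0 lastv 0.02 [ 571. -267.  229.]
```

Emit:
{"method": "servo_tool", "body": {
  "series": [
    [-0.06, 0.09, -0.12, -0.002, 0, 0.001],
    [-0.23, 0.35, -0.46, -0.01, 0, 0.005],
    [-0.51, 0.78, -1.03, -0.022, 0, 0.011],
    [-0.91, 1.39, -1.82, -0.039, 0, 0.019],
    [-1.4, 2.15, -2.82, -0.06, 0, 0.03],
    [-2.0, 3.06, -4.02, -0.085, 0, 0.043],
    [-2.69, 4.12, -5.41, -0.115, -0.001, 0.057],
    [-3.47, 5.3, -6.98, -0.148, -0.001, 0.074],
    [-4.32, 6.61, -8.69, -0.184, -0.001, 0.092],
    [-5.24, 8.01, -10.55, -0.224, -0.001, 0.112]
  ]
}}

```text
clock: 18.12
eef_pos: [561.1, 159.8, 226.6]
eef_rot: [3.134, -1.106, 0.755]
wrist_force: [-0.5, -0.0, -2.2]
finger_gap: 35.5
```

```bash
python3 bot.py; python3 look.py x1 scene wrist
```

```text
origin [555.3 155.4 227.2] axis [0. 0. 1.] base [555.3 155.4 168.2] tilt 0.0
up in tool [ 0.8941  0.0035 -0.4479]
18.1167 [-0.107  0.102  2.095  1.543  0.74  -0.441] [561.1 159.8 226.6] [ 3.134 -1.106  0.755] [-0.5 -0.  -2.2] 35.5
```

View pics/x1scene.png

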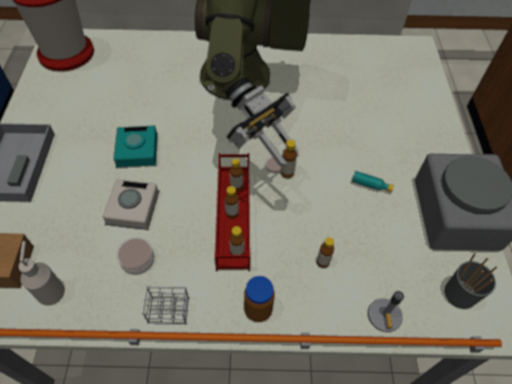

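Bottle still held upright (cap at 289,145), about to cross the rack. Continue.

Emit:
{"method": "servo_tool", "body": {
  "series": [
    [-0.79, 1.99, -1.58, -0.042, 0, 0.021],
    [-1.61, 4.08, -3.24, -0.085, 0, 0.043],
    [-2.47, 6.24, -4.95, -0.131, -0.001, 0.065],
    [-3.34, 8.44, -6.71, -0.177, -0.001, 0.088],
    [-4.22, 10.67, -8.48, -0.224, -0.001, 0.112],
    [-5.11, 12.9, -10.26, -0.27, -0.001, 0.135],
    [-5.99, 15.11, -12.02, -0.317, -0.002, 0.158],
    [-6.84, 17.26, -13.74, -0.362, -0.002, 0.181],
    [-7.67, 19.34, -15.41, -0.406, -0.002, 0.203],
    [-8.47, 21.33, -17.0, -0.447, -0.002, 0.223]
  ]
}}

```text
clock: 19.05
eef_pos: [567.9, -125.5, 227.9]
eef_rot: [3.132, -1.107, 0.258]
wrist_force: [0.8, -0.3, -2.5]
finger_gap: 35.8
```

Emit:
{"method": "servo_tool", "body": {
  "series": [
    [-0.26, 2.44, -0.51, -0.039, 0, 0.02],
    [-0.5, 4.71, -0.99, -0.076, 0, 0.038],
    [-0.71, 6.77, -1.43, -0.109, -0.001, 0.054],
    [-0.91, 8.6, -1.81, -0.138, -0.001, 0.069],
    [-1.08, 10.18, -2.15, -0.164, -0.001, 0.082],
    [-1.22, 11.51, -2.43, -0.185, -0.001, 0.092],
    [-1.33, 12.55, -2.65, -0.202, -0.001, 0.101],
    [-1.41, 13.3, -2.81, -0.214, -0.001, 0.107],
    [-1.46, 13.76, -2.91, -0.221, -0.001, 0.111],
    [-1.47, 13.91, -2.94, -0.224, -0.001, 0.112]
  ]
}}

```text
clock: 19.88
eef_pos: [571.2, -267.0, 228.5]
eef_rot: [3.132, -1.107, 0.01]
wrist_force: [1.0, 0.3, -1.5]
finger_gap: 35.4
```

```bash
python3 bot.py; python3 look.py x2 scene top wrist;  python3 ov.py x2 scene top wrist;cd pics; python3 -c "
import cv2,numpy as np
cv2.imwrite('ov_x2.png',cv2.resize(np.hstack([cv2.imread(f'ov_x2{k}.png') for k in('scene','top','wrist')]),(798,266)))"
```

```text
origin [ 564.  -266.3  229.1] axis [-0.     0.001  1.   ] base [ 564.  -266.3  170.1] tilt 0.001
up in tool [ 0.8942  0.0045 -0.4476]
19.8833 [-0.767  0.184  1.993  1.569  0.669 -0.41 ] [ 571.2 -267.   228.5] [ 3.132 -1.107  0.01 ] [ 1.   0.3 -1.5] 35.4
```

View pics/ov_x2.png

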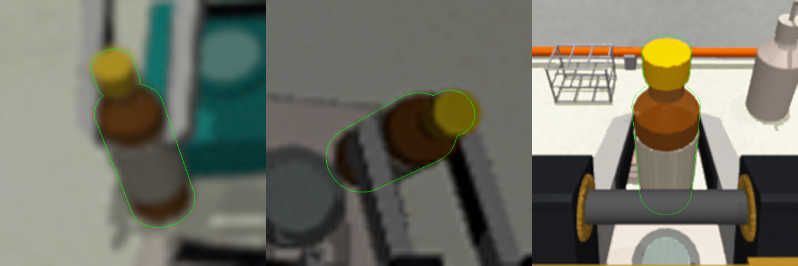

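View pics/x2scene.png

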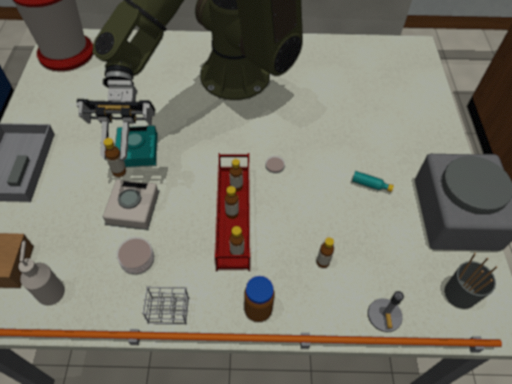

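View pics/x2top.png

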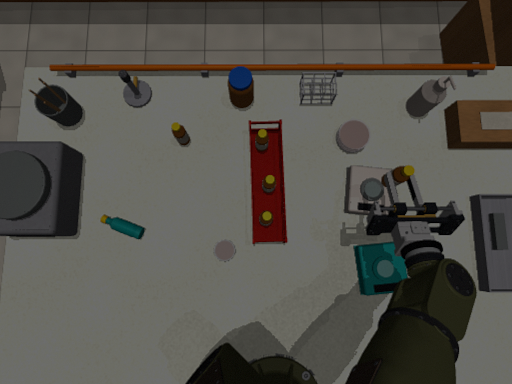

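Emit:
{"method": "servo_tool", "body": {
  "series": [
    [-0.4, 0, 0.2, 0, 0, 0],
    [-1.2, 0, 0.6, 0, 0, 0],
    [-2.1, 0, 1.05, 0, 0, 0],
    [-3, 0, 1.5, 0, 0, 0],
    [-3.9, 0, 1.95, 0, 0, 0],
    [-4.8, 0, 2.4, 0, 0, 0],
    [-5.7, -0.03, 2.85, 0, 0, 0],
    [-6.5, -0.03, 3.25, 0, 0, 0],
    [-7, -0.04, 3.5, 0, 0, 0],
    [-7.15, -0.04, 3.58, 0, 0, 0]
  ]
}}

```text
clock: 20.87
eef_pos: [571.0, -266.3, 147.4]
eef_rot: [3.133, -1.106, 0.009]
wrist_force: [0.2, -0.7, -1.3]
finger_gap: 35.4
```

```bash
python3 bot.py; python3 look.py y scene top wrist;  python3 - <<'E'
from h import *
s=dict(np.load('yscene.npz'));t=dict(np.load('ytop.npz'))
for c,n in((s,'ys'),(t,'yt')):
    u,v=w2px(c,[564,-266,80]).astype(int); u0,v0=u-35,v-35; crop(c,u0,v0,70,70,8,n+'.png');print(n,u0,v0)
a=[cv2.imread(f'pics/{n}.png') for n in('ys','yt')];cv2.imwrite('pics/yy.png',cv2.resize(np.hstack(a),(800,400)))
w=dict(np.load('ywrist.npz'));cv2.imwrite('pics/yw.png',w['pixels'][:,:,::-1])
E
```

```text
origin [ 563.7 -265.5  148. ] axis [0.001 0.    1.   ] base [ 563.7 -265.5   89. ] tilt 0.001
up in tool [ 0.8937  0.0037 -0.4486]
20.8667 [-0.767  0.342  2.037  1.817  0.694 -0.728] [ 571.  -266.3  147.4] [ 3.133 -1.106  0.009] [ 0.2 -0.7 -1.3] 35.4
ys 91 157
yt 339 151
```

View pics/yy.png

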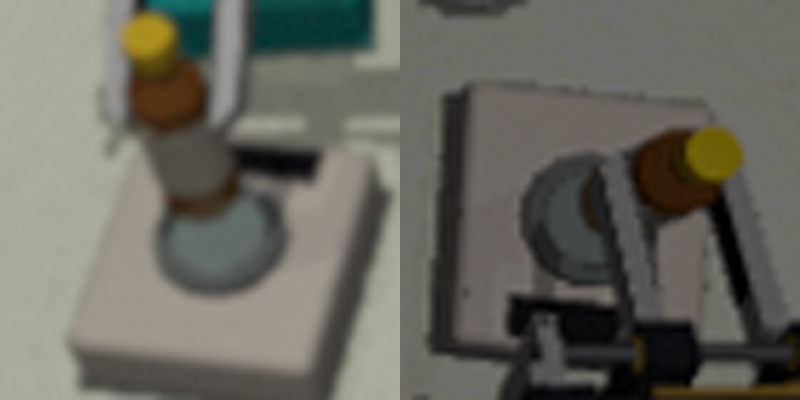

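View pics/yw.png

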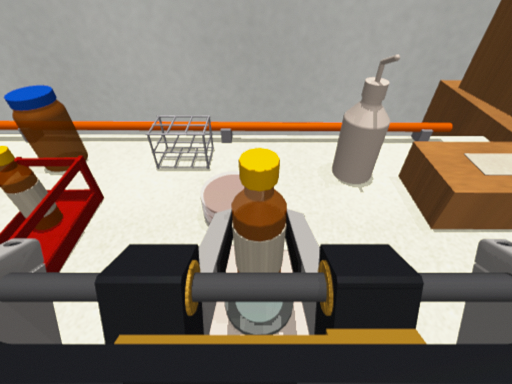

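```bash
cat > meas.py <<'E'
from fit import *
import sys
n=sys.argv[1]
I=np.load('inhand.npz');T=tool();o=T[:3,:3]@I['p']+T[:3,3];a=T[:3,:3]@I['ax']
K=8
def ringpts(c,x,y,z,r): return np.array([w2px(c,[x+r*np.cos(t),y+r*np.sin(t),z]) for t in np.linspace(0,2*np.pi,60,endpoint=False)])
for k in('top','scene'):
    c=dict(np.load(f'{n}{k}.npz')); u,v=w2px(c,o+50*a).astype(int);hw=14;x0,y0=u-hw,v-hw
    im=cv2.resize(c['pixels'][y0:y0+2*hw,x0:x0+2*hw],None,fx=K,fy=K,interpolation=cv2.INTER_LINEAR)
    h=cv2.cvtColor(im,cv2.COLOR_RGB2HSV);M=((h[:,:,1]>140)&(h[:,:,0]>20)&(h[:,:,0]<36)).astype(np.uint8)
    m=cv2.moments(M,True);obs=np.array([m['m10']/m['m00'],m['m01']/m['m00']])
    # model cap: hull of two cap rings
    R=np.vstack(surf(*o,a)[4:]); P=np.array([(w2px(c,p)-[x0,y0]+.5)*K for p in R]).astype(np.float32)
    hl=cv2.convexHull(P);mm=cv2.moments(hl);mod=np.array([mm['m10']/mm['m00'],mm['m01']/mm['m00']])
    d=(obs-mod)/K
    # px->mm at cap height
    w0=px2w(c,u,v,o[2]+52);w1=px2w(c,u+d[0],v+d[1],o[2]+52)
    print(k,'cap obs-model px',d.round(2),'mm xy',(w1-w0)[:2].round(1),'areas',m['m00'],mm['m00'])
    # collar ring from initial image
    img=cv2.imread(f'pics/{k}0.png'); cc=c; x,y=564,-266
    u,v=w2px(cc,[x,y,53]).astype(int);hw=16;x0,y0=u-hw,v-hw
    g=cv2.resize(img[y0:y0+2*hw,x0:x0+2*hw],None,fx=K,fy=K,interpolation=cv2.INTER_LINEAR)
    s=g.astype(int); red=s[:,:,2]-s[:,:,0]  # white is pinkish, collar greyish-green
    val=(s[:,:,2]).astype(np.uint8); th,_=cv2.threshold(val,0,255,cv2.THRESH_OTSU)
    M=(val<th).astype(np.uint8);lab,st,ce=cv2.connectedComponentsWithStats(M)[1:];i=lab[hw*K,hw*K]; M=(lab==i).astype(np.uint8)
    cs=max(cv2.findContours(M,0,cv2.CHAIN_APPROX_NONE)[0],key=cv2.contourArea)
    def cost(q):
        r=np.zeros_like(M); P=(np.vstack([ringpts(cc,q[0],q[1],zz,32) for zz in(53,45)])-[x0,y0]+.5)*K
        cv2.fillConvexPoly(r,cv2.convexHull(P.astype(np.float32)).astype(np.int32),1); return float((r!=M).sum())
    o2=minimize(cost,[x,y],method='Nelder-Mead',options=dict(initial_simplex=[[x,y],[x+6,y],[x,y+6]]))
    print(k,'collar centre',o2.x.round(1),o2.fun,M.sum(),'-> corrected (minus camera bias)',(o2.x-(w1-w0)[:2]).round(1))
print('base est',(o-59*a).round(1))
E
python3 meas.py y; python3 meas.py x2; python3 hand.py ywrist.npz 230
```

```text
top cap obs-model px [0.81 0.01] mm xy [-0.  -1.9] areas 5633.0 6028.9070750815445
top collar centre [ 562.9 -268.2] 654.0 28664 -> corrected (minus camera bias) [ 562.9 -266.3]
scene cap obs-model px [ 0.68 -0.24] mm xy [-0.8  1.5] areas 4825.0 5358.355754910008
scene collar centre [ 560.6 -266. ] 9884.0 32827 -> corrected (minus camera bias) [ 561.3 -267.5]
base est [ 564.  -266.    90.4]
top cap obs-model px [11.32 -7.05] mm xy [ 16.6 -27.4] areas 1484.0 6028.9070750815445
top collar centre [ 562.9 -268.2] 654.0 28664 -> corrected (minus camera bias) [ 546.4 -240.8]
slide,tilt,y,z [-2.569 -0.019 -0.062 -1.054] 1359.5534584634665 4976.0
p [-5.0187296  -0.81190782 -6.65219283] ax [ 0.90235415  0.0035006  -0.43098113] || world axis now [0.018 0.001 1.   ]Traceback (most recent call last):
  File "meas.py", line 11, in <module>
    m=cv2.moments(M,True);obs=np.array([m['m10']/m['m00'],m['m01']/m['m00']])
                                        ~~~~~~~~^~~~~~~~~
ZeroDivisionError: float division by zero
```

Run:
```python
from fit import *
c=dict(np.load('yscene.npz'));img=cv2.imread('pics/scene0.png');K=8
u,v=w2px(c,[564,-266,53]).astype(int);hw=18;x0,y0=u-hw,v-hw
g=cv2.resize(img[y0:y0+2*hw,x0:x0+2*hw],None,fx=K,fy=K,interpolation=cv2.INTER_CUBIC)
def ring(x,y,z,r): return ((np.array([w2px(c,[x+r*np.cos(t),y+r*np.sin(t),z]) for t in np.linspace(0,2*np.pi,60)])-[x0,y0]+.5)*K).astype(np.int32)
out=[]
for x,y in((562.9,-268.2),(566,-263.5),(564,-265)):
    a=cv2.resize(g,None,fx=1,fy=1); 
    for r,z in((32,53),(32,45),(22,53)): cv2.polylines(a,[ring(x,y,z,r)],False,(0,255,0),1)
    out.append(a)
o=np.hstack(out);print(o.shape);cv2.imwrite('pics/ring.png',cv2.resize(o,(800,int(800*o.shape[0]/o.shape[1]))))
```

```text
(288, 864, 3)
```

View pics/ring.png

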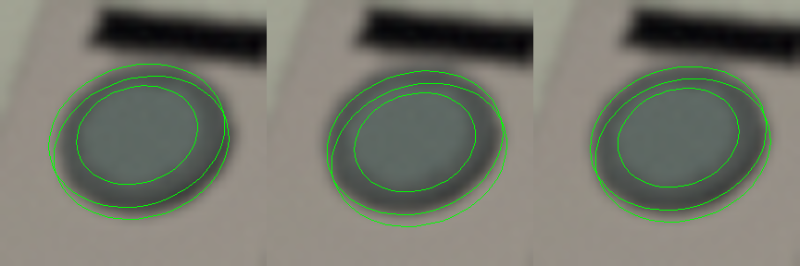

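Emit:
{"method": "servo_tool", "body": {
  "series": [
    [-0.2, 0, 0.1, 0, 0, 0],
    [-0.5, 0, 0.25, 0, 0, 0],
    [-0.85, 0, 0.42, 0, 0, 0],
    [-1.2, 0, 0.6, 0, 0, 0],
    [-1.55, 0, 0.77, 0, 0, 0],
    [-1.85, 0, 0.93, 0, 0, 0],
    [-2.05, 0, 1.03, 0, 0, 0],
    [-2.18, 0, 1.09, 0, 0, 0],
    [-2.25, 0, 1.12, 0, 0, 0],
    [-2.25, 0, 1.12, 0, 0, 0]
  ]
}}

```text
clock: 21.85
eef_pos: [571.1, -266.8, 123.3]
eef_rot: [3.132, -1.107, 0.011]
wrist_force: [1.0, -0.5, -2.2]
finger_gap: 36.1
```

Emit:
{"method": "servo_tool", "body": {
  "series": [
    [0, 0, 0, 0, 0, 0],
    [0, 0, 0, 0, 0, 0],
    [0, 0, 0, 0, 0, 0],
    [0, 0, 0, 0, 0, 0],
    [0, 0, 0, 0, 0, 0],
    [0, 0, 0, 0, 0, 0],
    [0, 0, 0, 0, 0, 0],
    [0, 0, 0, 0, 0, 0],
    [0, 0, 0, 0, 0, 0],
    [0, 0, 0, 0, 0, 0]
  ]
}}

```text
clock: 22.68
eef_pos: [571.1, -266.8, 123.5]
eef_rot: [3.131, -1.107, 0.011]
wrist_force: [0.5, 0.0, -1.7]
finger_gap: 35.8
```

```bash
python3 bot.py; python3 look.py z scene top wrist; python3 meas.py z; python3 hand.py zwrist.npz 230
python3 - <<'E'
from h import *
print(read_state()['qd'].round(4))
s=dict(np.load('zscene.npz'));t=dict(np.load('ztop.npz'))
for c,n in((s,'zs'),(t,'zt')):
    u,v=w2px(c,[564,-266,80]).astype(int); crop(c,u-30,v-30,60,60,8,n+'.png')
cv2.imwrite('pics/zz.png',cv2.resize(np.hstack([cv2.imread(f'pics/{n}.png') for n in('zs','zt')]),(800,400)))
E
```

```text
origin [ 563.9 -266.   124.1] axis [-0.     0.001  1.   ] base [ 563.9 -266.1   65.1] tilt 0.001
up in tool [ 0.8942  0.0045 -0.4476]
22.6833 [-0.767  0.397  2.042  1.885  0.711 -0.818] [ 571.1 -266.8  123.5] [ 3.131 -1.107  0.011] [ 0.5  0.  -1.7] 35.8
top cap obs-model px [ 1.14 -0.16] mm xy [ 0.4 -2.7] areas 5222.0 5646.217984273942
top collar centre [ 562.9 -268.2] 654.0 28664 -> corrected (minus camera bias) [ 562.5 -265.5]
scene cap obs-model px [ 0.18 -0.63] mm xy [-2.   0.1] areas 4559.0 5156.0219449721335
scene collar centre [ 560.6 -266. ] 9884.0 32827 -> corrected (minus camera bias) [ 562.5 -266.1]
base est [ 563.9 -266.1   65. ]
slide,tilt,y,z [-2.471 -0.017 -0.123 -1.424] 1421.1365647997127 4993.0
p [-4.93118675 -0.87243422 -7.06596339] ax [ 0.90167343  0.0035006  -0.43240349] || world axis now [0.017 0.001 1.   ]
[ 0.0023  0.0006  0.0001  0.001  -0.0008  0.0006]
```

View pics/zz.png

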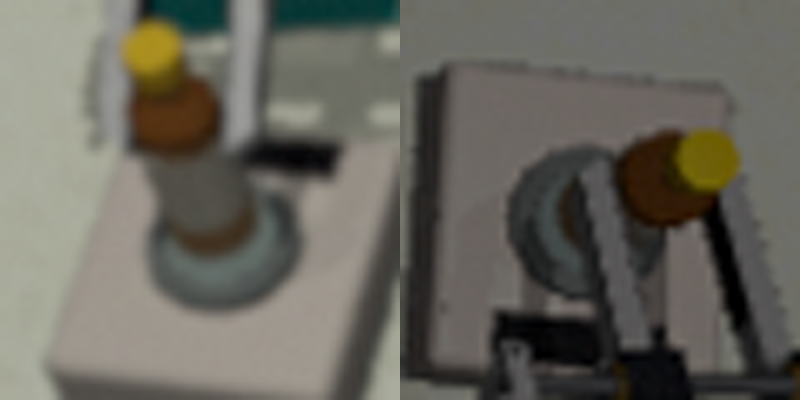

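View pics/zscene.png

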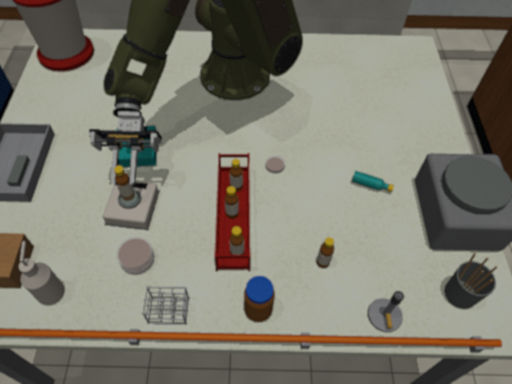

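```bash
python3 ov.py z scene top; cd pics; python3 -c "
import cv2,numpy as np
cv2.imwrite('ov_z.png',cv2.resize(np.hstack([cv2.imread(f'ov_z{k}.png') for k in('scene','top')]),(800,400)))"
```

```text
(no output)
```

View pics/ov_z.png

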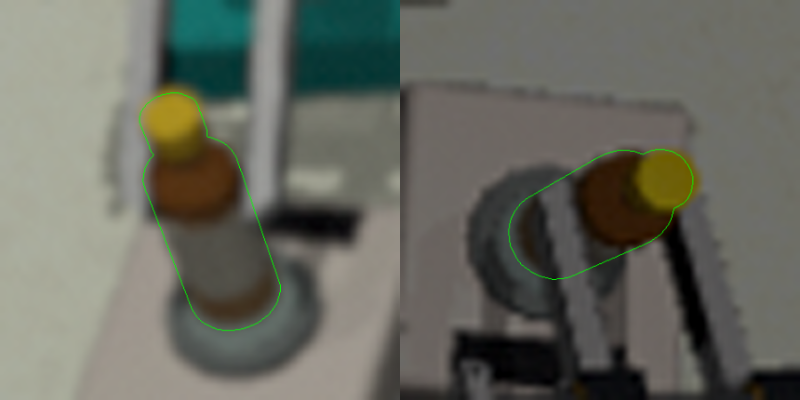

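```bash
python3 -c "
from cell import *
print(sign_off()); s=read_state(); print(s['clock'],s['eef_pos'],s['finger_gap'])"
```

```text
the job is handed in; nothing more can be done
None
the job is handed in; nothing more can be done
```

I stood the fallen bottle upright on the bench and let go of it. It stood free for more than 1 s. I then picked it up again, carried it over the rack with its base about 168 mm above the bench, and handed in at about 23 s with it held over the reader. The hand-in gave no verdict.

**Last checks:**
- **Position:** the bottle's base is about 12 mm above the window by the robot's pose reading. The scene camera overlay suggests it could be 2–3 mm higher, which is still within the limit. It is horizontally within about 1.5 mm of the centre.
- **Tilt:** about 0.001 rad by the robot's pose reading. The wrist camera fit gives 0.017 rad. Both are well under the 0.12 rad limit.
- **Contact:** the grip reads 35.8 mm at 30 N, and the wrist force showed no sign of touching the reader.
- **Surroundings:** the rack, its bottles, the near bottle and the dishes look unmoved in the images.

**Disagreements:** the top and scene cameras disagreed by 2–4 mm on the window's position. I corrected for that using each camera's view of the held bottle. One automatic fit of the reader's collar in the scene image was poor, so I matched it by eye instead. The bottle also slid about 4 mm in the first grip while I was turning it upright. I corrected for that before setting it down.

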